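# Fetch the dipping dish from behind the cup, jar and tin

## Robot

A 6-joint arm with a two-finger parallel gripper is mounted at the origin on the work surface. World frame = base frame: x ahead of the robot, y to its left, z up, the work surface at z = 0. Lengths are in m, angles in rad, forces in N, time in s.
With the tool pointing down it reaches from about 0.35 to 0.85 m from the base axis. Payload 8.1 kg.
Tool frame: the origin (TCP) lies at the very end of the fingers, on their centre line; the grasp point (between the pads) lies bot.grip_point_offset behind it (bot.grip_point_offset is the distance from the TCP to the grasp point, in m); z points along the fingers, y is the direction in which the jaws open and shut (so a half turn about z gives the same grasp; the last joint's range is limited). The gripper opens to 93 mm and grips with 3 to 60 N. Pads are 15 mm wide; open, the fingers measure 128 mm over their backs; the gripper's body (75 mm by 188 mm) begins 65 mm behind the grasp point.
Start: joints at [1.079, 0.13, 1.488, -0, 1.523, -0.085], TCP at [0.237, 0.551, 0.19] pointing down, gripper open.
Joint ranges: [-2.96, 2.96], [-0.89, 2.26], [0.02, 2.5], [-1.34, 4.48], [0, 2.73], [-2.66, 2.66]. Speed limits (rad/s): [2.39, 2.39, 2.79, 3.14, 3.14, 3.14].

## Interface

Orientations are given as a unit quaternion [x, y, z, w].
In Python, from workcell import bot gives the robot as it stands.
- The arm moves only by the tool drive_tool, never from a script. Its arguments are lists of equal length, an entry for each row: "xyz": the shift along the tool's x, y, z in cm, a list of three; "dr": the turn, a rotation vector about the tool's x, y, z in rad, a list of three; "gripper": the opening, from 0 (shut) to 1 (fully open). A call has 1 to 12 rows; each row is the pose to reach, as a shift and turn from the pose commanded when the call began, along the tool's axes at that moment; what a row does not reach only later rows make up. A row lasts 1/10 s, in which the tool goes at most 50 mm and 8.59 degrees, less where a joint would pass 70% of its speed; a pose out of reach is approached as far as the arm can. A call with a gripper value outside its range is refused whole. The fingers move at their own pace and stop on an object; "squeeze" is the grip in N (left out, the last holds). Time passes only in rows, so rows that repeat a pose let the fingers close. It gives the time, the measured TCP pose, the force and the opening at its end, in the units of the state.
- bot.get_state(): the state, without advancing time (a new reading comes with each control period).
- bot.capture(name): name is "scene" or "top" or "wrist"; returns the picture (384x512x3 uint8, red, green, blue); there is no depth.
- bot.camera_model(name): a dict with "K" (3x3 intrinsics, pixels), "D" ([k1, k2, p1, p2, k3] as OpenCV has them; the pictures are not rectified), "cam_to_world" (4x4, takes a point from camera to world coordinates). Camera axes: x right, y down, z forward; pixel columns grow to the right and rows downward; lengths in m; the calibration is good to about 2 mm. A picture is of the moment at which its call begins: read the wrist's pose just before it. camera_model takes no time and is no camera call; for the wrist camera it gives the pose at the moment of the call.
- bot.sign_off(): hands the job in, once; it reports no verdict.
The state is a dict: "time": time; "qpos": joint angles; "joint_vel": joint speeds; "joint_torque": joint torques, N m; "tcp_pos": TCP position; "tcp_rot": TCP orientation; "wrist_force": force on the tool from outside, world axes, zero at the start; "torque": the same for the moment, N m; "opening": opening from 0.0 (shut) to 1.0 (fully open).
Only numpy, scipy, OpenCV 4.12 (cv2) and the standard library are available. Lean on these libraries where they do the work, as an engineer would, in place of code of your own. Each camera call takes 0.05 s, during which the arm holds its last target.

## Task

I need the oblong dipping dish that stands behind the cup, the jar and the tin on the dark steel tray. First set those three aside standing on the wooden tray, then fetch the dish and set it in the middle of the bamboo board, lengthwise along the board, and only then put the cup, the jar and the tin back, each on the spot where it stood at the start. Keep everything upright, and leave the little round dish on the steel tray where it is.

Things in the scene. Friction and masses are not known exactly. Their poses are not given: they have to be found in the camera images.
- cup_mid (a point): teal plastic drinking cup, open at the top, round and slightly tapered, 90 mm high, 62 mm across the rim, wall 3 mm, 40 to 85 g; stands upright. The point is on its axis, half-way up (45 mm above its underside); z up.
- jar_mid (a point): amber glass spice jar with a steel screw lid, round, 52 mm across, 90 mm high; stands upright. The point is on its axis, 45 mm above its underside; z up.
- tin_mid (a point): square aluminium tea tin, 46 x 46 mm (lid 48 x 48 mm, the top 14 mm), 90 mm high; stands upright. The point is on its axis, 45 mm above its underside; x and y square to its sides, z up.
- dish_mid (a point): white ceramic oblong dipping dish (open-topped), 50 mm along its x, 100 mm along its y, 30 mm high, wall 5 mm. The point is at its centre, 15 mm above its underside; z up.
- rowtray_mid (a point): fixed shallow dark steel tray, 240 x 240 mm, floor 4 mm thick, rim 8 mm high above the counter (4 mm above its floor). Cup, jar and tin stand on it in a row along its y, about 75 mm apart in any order, on its side nearer the robot (50 mm from its middle towards -x); the oblong dish stands about 95 mm (towards +x) behind that row with its long side along the tray's y. The point is at the middle of its floor's upper face; z up.
- sidetray_mid (a point): fixed shallow wooden tray with a rim, 280 mm along its x, 130 mm along its y, floor 4 mm thick, rim 8 mm high above the counter; empty at the start, left or right of the dark steel tray. The point is at the middle of its floor's upper face; z up.
- board_mid (a point): fixed flat bamboo serving board, 200 mm along its x, 110 mm along its y, 12 mm thick, no rim, with a 45 mm long, 40 mm wide handle tab at its -x end; on the other side of the dark steel tray. The point is at the middle of the 200 x 110 mm part, on its upper face; z up.
- rounddish_rim (a point): bystander: small round white ceramic dish, 64 mm across, 24 mm high, on the dark steel tray beside the oblong dish (towards +y). It stays there. The point is at the centre of its mouth.

How it is judged:
By the outcome, as a careful person would: the job done as asked, in the order asked, and still so for the second after the job is handed in, with the robot touching nothing.
It also fails if it takes over 138 s, if anything falls off the work surface, if the arm or the gripper's body presses on something with over 40 N, if the wrist force passes 120 N, or if a joint passes its speed limit or range.

## Working session

There is one attempt and no reset: what is moved stays moved. The work goes in short steps, Python scripts to look and compute and a tool call to move; the robot and the scene stay as the last step left them, time stands still between calls to the robot, and variables do not carry over. Pictures are saved under pics/ and viewed, and the job is handed in when it is done.

Besides the shell and the picture viewer there is one more tool, called after "Emit:" in YAML: its name, and indented under it one key for each argument. drive_tool: Moves the arm, as the interface text tells. Its arguments: {"type":"object","properties":{"xyz":{"type":"array"},"dr":{"type":"array"},"gripper":{"type":"array"},"squeeze":{"type":"number"}},"required":["xyz","dr","gripper"]}

```bash
mkdir -p pics; ls; python3 - <<'E'
from workcell import bot
import cv2
s=bot.get_state();print({k:s[k] for k in('time','tcp_pos','tcp_rot','opening')},bot.grip_point_offset)
for n in('scene','top'):
    im=bot.capture(n);cv2.imwrite(f'pics/{n}0.png',im[:,:,::-1]);m=bot.camera_model(n);print(n,m)
E
```

```text
pics
{'time': 0.0, 'tcp_pos': array([0.23704497, 0.55049977, 0.18886949]), 'tcp_rot': array([ 2.02000182e-01,  9.79385038e-01, -8.91301468e-04, -2.80476825e-04]), 'opening': 1.0008089174819712} 0.0188
scene {'K': array([[401.63552003,   0.        , 254.33035514],
       [  0.        , 401.63552003, 181.959656  ],
       [  0.        ,   0.        ,   1.        ]]), 'D': array([0.02658792, 0.        , 0.        , 0.        , 0.        ]), 'cam_to_world': array([[ 0.09583419,  0.55325986, -0.8274777 ,  1.28159053],
       [ 0.99511759, -0.03354487,  0.09282094, -0.08000262],
       [ 0.02359647, -0.83233303, -0.55377336,  0.56439897],
       [ 0.        ,  0.        ,  0.        ,  1.        ]])}
top {'K': array([[384.50943798,   0.        , 261.04299741],
       [  0.        , 384.50943798, 188.46161696],
       [  0.        ,   0.        ,   1.        ]]), 'D': array([0.04451331, 0.        , 0.        , 0.        , 0.        ]), 'cam_to_world': array([[ 0.05623585, -0.96978694,  0.23738328,  0.37285044],
       [-0.99841555, -0.05509416,  0.01144623, -0.00456509],
       [ 0.00197803, -0.23765085, -0.97134863,  0.8055571 ],
       [ 0.        ,  0.        ,  0.        ,  1.        ]])}
```

View pics/scene0.png

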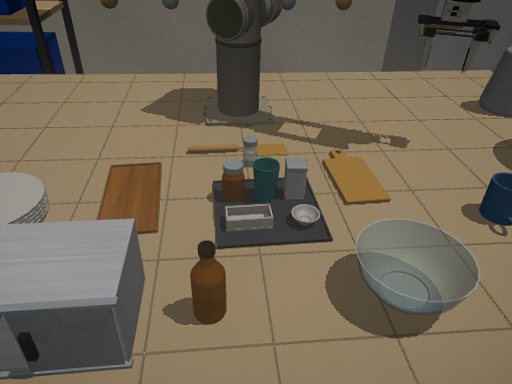

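View pics/top0.png

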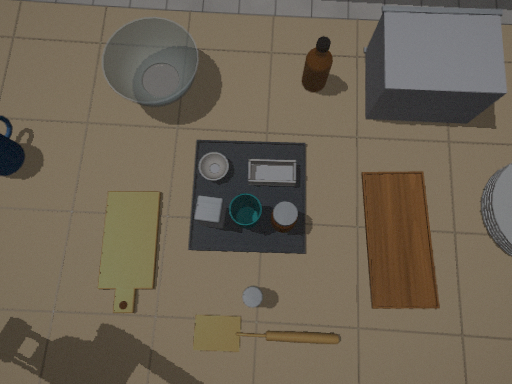

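Top view: tin at about (209,209), cup (246,211), jar (285,217), oblong dish (272,173), round dish (214,167). The board is on the left (+y) and the wooden tray on the right (-y). Next I'll measure them.

```bash
cat > h.py <<'E'
import numpy as np,cv2
from workcell import bot
def ray(m,px):
    p=cv2.undistortPoints(np.array(px,float).reshape(-1,1,2),m['K'],np.array(m['D'])).reshape(-1,2)
    T=m['cam_to_world'];d=np.c_[p,np.ones(len(p))]@T[:3,:3].T
    return T[:3,3],d
def cast(m,px,z):
    o,d=ray(m,px);return o+d*((z-o[2])/d[:,2])[:,None]
def proj(m,P):
    T=np.linalg.inv(m['cam_to_world']);P=np.array(P,float).reshape(-1,3)
    r,_=cv2.Rodrigues(T[:3,:3]);return cv2.projectPoints(P,r,T[:3,3],m['K'],np.array(m['D']))[0].reshape(-1,2)
def fitcircle(P):
    A=np.c_[2*P[:,:2],np.ones(len(P))];s=np.linalg.lstsq(A,(P[:,:2]**2).sum(1),rcond=None)[0]
    return s[:2],np.sqrt(s[2]+s[0]**2+s[1]**2)
E
python3 - <<'E'
import cv2
for n,(x0,y0,x1,y1),f in(('top',(180,130,320,260),5),('scene',(200,140,340,250),5)):
    im=cv2.imread(f'pics/{n}0.png')[y0:y1,x0:x1];im=cv2.convertScaleAbs(im,alpha=1.5)
    cv2.imwrite(f'pics/{n}0c.png',cv2.resize(im,None,fx=f,fy=f,interpolation=cv2.INTER_CUBIC))
im=cv2.imread('pics/top0.png');hsv=cv2.cvtColor(im,cv2.COLOR_BGR2HSV)
for p in[(400,250),(130,240),(230,230),(246,200),(285,213),(209,209),(272,178),(330,200),(265,162)]:print(p,hsv[p[1],p[0]])
E
```

```text
(400, 250) [ 15 158  97]
(130, 240) [ 26  84 128]
(230, 230) [110  19  40]
(246, 200) [ 92 110  44]
(285, 213) [108  11 121]
(209, 209) [107  14 131]
(272, 178) [105   8 133]
(330, 200) [ 20  67 126]
(265, 162) [20 13 58]
```

View pics/top0c.png

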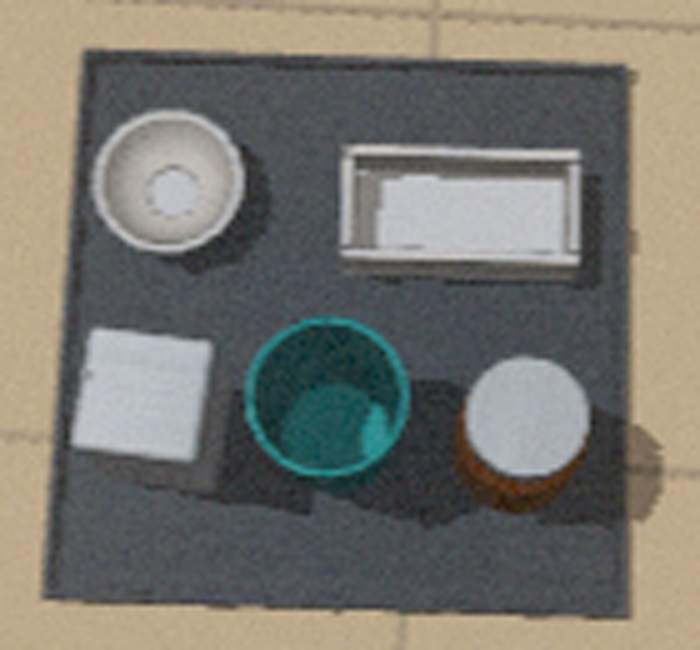

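View pics/scene0c.png

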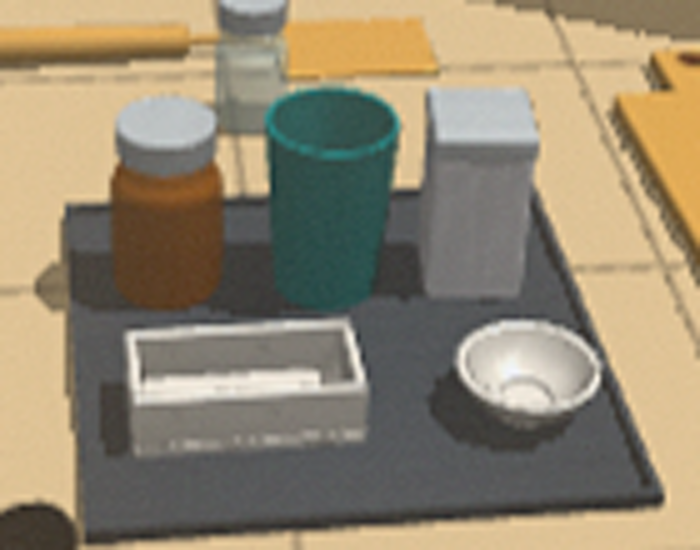

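```bash
cat > meas.py <<'E'
from h import *
m=bot.camera_model('top');im=cv2.imread('pics/top0.png');hsv=cv2.cvtColor(im,cv2.COLOR_BGR2HSV)
H,S,V=[c.astype(int) for c in cv2.split(hsv)]
def big(mask,roi):
    x0,y0,x1,y1=roi;k=np.zeros(mask.shape,np.uint8);k[y0:y1,x0:x1]=mask[y0:y1,x0:x1]
    c=max(cv2.findContours(k,cv2.RETR_EXTERNAL,cv2.CHAIN_APPROX_NONE)[0],key=cv2.contourArea);return c.reshape(-1,2)
def rect(c,z):
    P=cast(m,c,z)[:,:2].astype(np.float32);(cx,cy),(w,h),a=cv2.minAreaRect(P*1000);return np.round([cx,cy,w,h,a],1)
print('wood',rect(big((H<19)&(S>110),(350,160,450,320)),.008))
cb=big((H>21)&(S>70)&(V>60),(95,185,165,291));print('board',rect(cb,.012))
print('steel',rect(big(((S<60)|(V<70)),(180,135,310,255)),.008))
def cc(p,f=5,o=(180,130)): p=np.array(p,float);return (p+.5)/f-.5+np.array(o)
q=cast(m,cc([(83,50),(630,66),(630,617),(45,600)]),.008);print('steel hand',q.round(4),q.mean(0))
q=cast(m,cc([(93,328),(212,341),(196,461),(72,446)]),.094);print('tin',q.round(4),q.mean(0))
q=cast(m,cc([(342,147),(580,150),(580,264),(342,259)]),.034);print('dish',q.round(4),q.mean(0))
c=big((H>82)&(H<100)&(S>90),(225,190,268,230));
# cup: rim ellipse by hand points
q=cast(m,cc([(328,318),(245,395),(328,478),(411,398),(268,340),(388,340)]),.094);print('cup',fitcircle(q))
q=cast(m,cc([(527,355),(465,417),(527,480),(590,417)]),.094);print('jar',fitcircle(q))
q=cast(m,cc([(170,110),(93,182),(168,256),(246,182)]),.028);print('round',fitcircle(q))
E
python3 meas.py
```

```text
wood [ 482.  -282.8  280.3  132.     3.7]
board [444.6 267.8 199.5 107.5   2.8]
steel [553.7  37.6 246.2 270.    1.9]
steel hand [[ 0.6701  0.1534  0.008 ]
 [ 0.6764 -0.0871  0.008 ]
 [ 0.4371 -0.0939  0.008 ]
 [ 0.4306  0.1458  0.008 ]] [0.55354089 0.02954333 0.008     ]
tin [[0.5269 0.1219 0.094 ]
 [0.5244 0.0766 0.094 ]
 [0.4784 0.0788 0.094 ]
 [0.4815 0.1254 0.094 ]] [0.50279013 0.10067944 0.094     ]
dish [[ 0.6236  0.0355  0.034 ]
 [ 0.6279 -0.0645  0.034 ]
 [ 0.5784 -0.0663  0.034 ]
 [ 0.5749  0.0324  0.034 ]] [ 0.60120861 -0.01572493  0.034     ]
cup (array([0.50556624, 0.03140268]), np.float64(0.03107148892962054))
jar (array([ 0.50200025, -0.04388334]), np.float64(0.023596841670293613))
round (array([0.60575091, 0.10744979]), np.float64(0.032190779772774944))
```

```bash
cat >> meas.py <<'E'
print('---')
def box(c,z):
    P=cast(m,c,z)[:,:2].astype(np.float32);return cv2.boxPoints(cv2.minAreaRect(P)).round(4).tolist()
print('wood',box(big((H<19)&(S>110),(350,160,450,320)),.008));print('board',box(cb,.012))
ms=bot.camera_model('scene');sc=cv2.imread('pics/scene0.png')
pts=[]
for (x,y,r,z) in[(.5056,.0314,.031,.094),(.502,-.0439,.0236,.094),(.6058,.1074,.032,.028)]:
    t=np.linspace(0,6.28,40);pts+=[proj(ms,np.c_[x+r*np.cos(t),y+r*np.sin(t),t*0+z])]
def rc(x,y,w,h,a,z):
    a=np.radians(a);R=np.array([[np.cos(a),-np.sin(a)],[np.sin(a),np.cos(a)]])
    g=np.array([[-1,-1],[1,-1],[1,1],[-1,1],[-1,-1]])*[w/2,h/2];g=np.vstack([np.linspace(g[i],g[i+1],15) for i in range(4)])@R.T+[x,y];return proj(ms,np.c_[g,g[:,:1]*0+z])
pts+=[rc(.5028,.1007,.048,.048,-3.5,.094),rc(.6012,-.0157,.05,.1,2.5,.034),rc(.5535,.0295,.24,.24,1.7,.008),rc(.482,-.2828,.28,.13,3.7,.008),rc(.4446,.2678,.2,.11,2.8,.012)]
x0,y0,x1,y1=90,140,400,250;f=2.5
b=cv2.resize(cv2.convertScaleAbs(sc[y0:y1,x0:x1],alpha=1.4),None,fx=f,fy=f,interpolation=cv2.INTER_CUBIC)
for P in pts:
    for p in (P-[x0,y0]+.5)*f-.5: cv2.circle(b,(int(round(p[0])),int(round(p[1]))),1,(0,0,255),-1)
cv2.imwrite('pics/chk_scene.png',b)
E
python3 meas.py | sed -n '/---/,$p'
```

```text
---
wood [[0.3379000127315521, -0.22609999775886536], [0.3465000092983246, -0.3578000068664551], [0.6262000203132629, -0.33959999680519104], [0.6176000237464905, -0.2078000009059906]]
board [[0.3422999978065491, 0.3165999948978424], [0.3476000130176544, 0.20919999480247498], [0.5468999743461609, 0.21899999678134918], [0.5415999889373779, 0.3264000117778778]]
```

View pics/chk_scene.png

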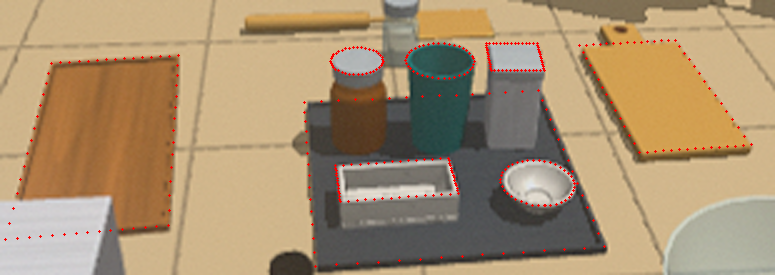

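```bash
python3 - <<'E'
from h import *
m=bot.camera_model('top');print(cast(m,[(366,117),(470,125)],0))
f=2
im=cv2.imread('pics/top0.png')[0:200,330:512];cv2.imwrite('pics/boxc.png',cv2.resize(im,None,fx=4,fy=3))
ms=bot.camera_model('scene');print(cast(ms,[(128,375)],0))
E
```

```text
[[ 0.74834404 -0.22149146  0.        ]
 [ 0.7406735  -0.44961612  0.        ]]
[[ 0.93171673 -0.21759725  0.        ]]
```

View pics/boxc.png

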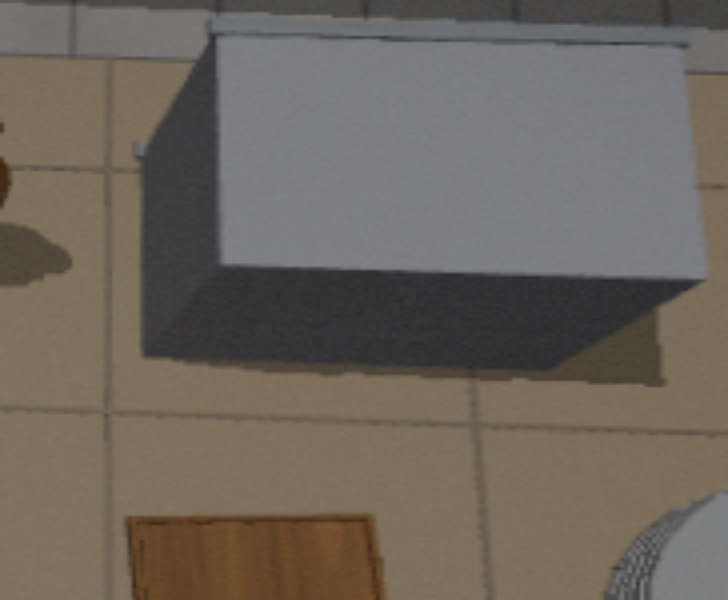

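```bash
cat > plan.py <<'E'
import sys
from h import *
from scipy.spatial.transform import Rotation as Rn
def go(*wps):
    s=bot.get_state();p0=np.array(s['tcp_pos']);R0=Rn.from_quat(s['tcp_rot'])
    y=R0.apply([0,1,0]);print('t',round(s['time'],2),'p',p0.round(4),'jaw deg',round(np.degrees(np.arctan2(y[1],y[0])),2),'tilt',R0.apply([0,0,1]).round(4)[:2],'open',round(s['opening'],3),'F',np.round(s['wrist_force'],1))
    for x,yy,z,psi in wps:
        c=np.array([np.cos(np.radians(psi)),np.sin(np.radians(psi)),0])
        if c@y<0:c=-c
        Z=np.array([0,0,-1.]);Rt=Rn.from_matrix(np.c_[np.cross(c,Z),c,Z])
        print((x,yy,z,psi),'xyz cm',(R0.inv().apply(np.array([x,yy,z])-p0)*100).round(2),'dr',(R0.inv()*Rt).as_rotvec().round(3))
if __name__=='__main__':
    a=[float(v) for v in sys.argv[1:]];go(*[a[i:i+4] for i in range(0,len(a),4)])
E
python3 plan.py .502 -.0439 .19 1.8  .502 -.0439 .15 1.8
```

```text
t 0.1 p [0.2371 0.5506 0.189 ] jaw deg 66.7 tilt [-0.0008 -0.0015] open 0.996 F [-0.6 -0.7  0.9]
(0.502, -0.0439, 0.19, 1.8) xyz cm [-4.785e+01 -4.412e+01 -3.000e-02] dr [-2.000e-03  1.000e-03  1.133e+00]
(0.502, -0.0439, 0.15, 1.8) xyz cm [-47.85 -44.11   3.97] dr [-2.000e-03  1.000e-03  1.133e+00]
```

Emit:
drive_tool:
  xyz:
    - [-47.8,-44.1,0]
    - [-47.8,-44.1,0]
    - [-47.8,-44.1,0]
    - [-47.8,-44.1,0]
    - [-47.8,-44.1,0]
    - [-47.8,-44.1,0]
    - [-47.8,-44.1,0]
    - [-47.8,-44.1,0]
    - [-47.8,-44.1,0]
    - [-47.8,-44.1,0]
    - [-47.8,-44.1,0]
    - [-47.8,-44.1,0]
  dr:
    - [0,0,1.133]
    - [0,0,1.133]
    - [0,0,1.133]
    - [0,0,1.133]
    - [0,0,1.133]
    - [0,0,1.133]
    - [0,0,1.133]
    - [0,0,1.133]
    - [0,0,1.133]
    - [0,0,1.133]
    - [0,0,1.133]
    - [0,0,1.133]
  gripper: [1,1,1,1,1,1,1,1,1,1,1,1]
  squeeze: 15

```text
time: 1.3
tcp_pos: [0.4816, 0.0008, 0.1898]
tcp_rot: [0.696, 0.718, 0.0, -0.0]
wrist_force: [0.7, 0.5, 0.1]
opening: 1.004
```

```bash
python3 plan.py .502 -.0439 .19 1.8  .502 -.0439 .15 1.8
```

```text
t 1.3 p [0.4816 0.0008 0.1898] jaw deg 1.77 tilt [0.     0.0001] open 1.004 F [0.7 0.5 0.1]
(0.502, -0.0439, 0.19, 1.8) xyz cm [-4.53  1.9  -0.02] dr [ 0.    -0.    -0.001]
(0.502, -0.0439, 0.15, 1.8) xyz cm [-4.53  1.9   3.98] dr [ 0.    -0.    -0.001]
```

Emit:
drive_tool:
  xyz:
    - [-4.5,1.9,0]
    - [-4.5,1.9,0]
    - [-4.5,1.9,0]
    - [-4.5,1.9,0]
  dr:
    - [0,0,0]
    - [0,0,0]
    - [0,0,0]
    - [0,0,0]
  gripper: [1,1,1,1]

```text
time: 1.7
tcp_pos: [0.5013, -0.0406, 0.1896]
tcp_rot: [0.696, 0.718, -0.0, -0.001]
wrist_force: [0.0, 0.3, -0.9]
opening: 1.0
```

```bash
python3 plan.py .502 -.0439 .028 1.8; python3 - <<'E'
from h import *
m=bot.camera_model('wrist');im=bot.capture('wrist');cv2.imwrite('pics/w1.png',im[:,:,::-1])
print(m['cam_to_world'].round(3))
print(proj(m,[(.502,-.0439,.094),(.5056,.0314,.094),(.5028,.1007,.094),(.6012,-.0157,.034)]).round(0))
E
```

```text
t 1.7 p [ 0.5013 -0.0406  0.1896] jaw deg 1.8 tilt [-0.0009  0.0006] open 1.0 F [ 0.   0.3 -0.9]
(0.502, -0.0439, 0.028, 1.8) xyz cm [-0.34  0.08 16.16] dr [-0.001 -0.001  0.   ]
[[ 0.999  0.031  0.009  0.499]
 [ 0.032 -0.955 -0.294  0.042]
 [-0.001  0.294 -0.956  0.385]
 [ 0.     0.     0.     1.   ]]
[[253. 189.]
 [259. 120.]
 [259.  47.]
 [329. 158.]]
```

View pics/w1.png

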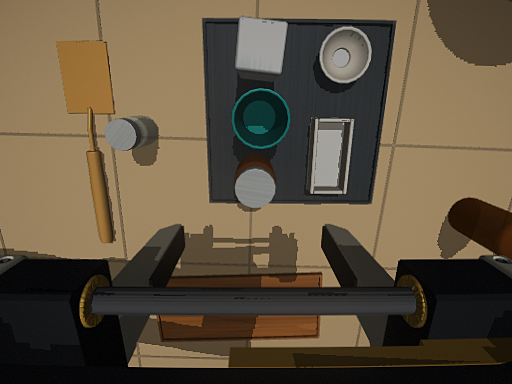

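Predicted and seen centres agree to 1–2 px (jar lid at (255,188), cup rim at (261,118)). Checking the settled pose before descending on the jar.

```bash
python3 plan.py .5025 -.0439 .028 1.8
```

```text
t 1.75 p [ 0.5013 -0.0403  0.1897] jaw deg 1.85 tilt [-0.0005  0.0004] open 0.999 F [-0.1  0.1  0.4]
(0.5025, -0.0439, 0.028, 1.8) xyz cm [-0.37  0.11 16.17] dr [-0.001 -0.     0.001]
```

Emit:
drive_tool:
  xyz:
    - [-0.4,0.1,3]
    - [-0.4,0.1,7]
    - [-0.4,0.1,11]
    - [-0.4,0.1,14]
    - [-0.4,0.1,16.1]
    - [-0.4,0.1,16.1]
    - [-0.4,0.1,16.1]
  dr:
    - [0,0,0]
    - [0,0,0]
    - [0,0,0]
    - [0,0,0]
    - [0,0,0]
    - [0,0,0]
    - [0,0,0]
  gripper: [1,1,1,1,1,1,1]

```text
time: 2.45
tcp_pos: [0.5028, -0.0444, 0.0295]
tcp_rot: [0.695, 0.719, -0.0, -0.0]
wrist_force: [-0.1, -0.4, 0.8]
opening: 1.002
```

Emit:
drive_tool:
  xyz:
    - [0,0,0]
    - [0,0,0]
    - [0,0,0]
    - [0,0,0]
    - [0,0,0]
    - [0,0,0]
    - [0,0,0]
    - [0,0,0]
  dr:
    - [0,0,0]
    - [0,0,0]
    - [0,0,0]
    - [0,0,0]
    - [0,0,0]
    - [0,0,0]
    - [0,0,0]
    - [0,0,0]
  gripper: [0.45,0.45,0.45,0.45,0.45,0.45,0.45,0.45]
  squeeze: 15

```text
time: 3.25
tcp_pos: [0.5031, -0.0455, 0.0291]
tcp_rot: [0.696, 0.718, 0.0, 0.0]
wrist_force: [0.6, 0.9, 1.2]
opening: 0.545
```

Emit:
drive_tool:
  xyz:
    - [0,0,0]
    - [0,0,-1]
    - [0,0,-4]
    - [0,0,-8]
    - [0,0,-12]
    - [0,0,-12]
  dr:
    - [0,0,0]
    - [0,0,0]
    - [0,0,0]
    - [0,0,0]
    - [0,0,0]
    - [0,0,0]
  gripper: [0.4,0.4,0.4,0.4,0.4,0.4]

```text
time: 3.85
tcp_pos: [0.5068, -0.0462, 0.1563]
tcp_rot: [0.696, 0.718, 0.003, 0.004]
wrist_force: [0.2, -0.7, -1.0]
opening: 0.547
```

```bash
python3 plan.py .570 -.277 .148 1.8 .570 -.277 .03 1.8
```

```text
t 3.85 p [ 0.5068 -0.0462  0.1563] jaw deg 1.78 tilt [ 0.0104 -0.002 ] open 0.547 F [ 0.2 -0.7 -1. ]
(0.57, -0.277, 0.148, 1.8) xyz cm [-23.27   5.59   0.94] dr [ 0.01   0.002 -0.   ]
(0.57, -0.277, 0.03, 1.8) xyz cm [-23.24   5.47  12.74] dr [ 0.01   0.002 -0.   ]
```

Emit:
drive_tool:
  xyz:
    - [-1,0.3,0]
    - [-3.5,0.9,0]
    - [-7,1.8,0]
    - [-11,2.8,0]
    - [-15,3.8,0]
    - [-19,4.8,0]
    - [-21.5,5.5,0]
    - [-22.8,5.8,0]
    - [-23.2,5.9,0]
    - [-23.2,5.9,0]
    - [-23.2,5.9,0]
  dr:
    - [0,0,0]
    - [0,0,0]
    - [0,0,0]
    - [0,0,0]
    - [0,0,0]
    - [0,0,0]
    - [0,0,0]
    - [0,0,0]
    - [0,0,0]
    - [0,0,0]
    - [0,0,0]
  gripper: [0.4,0.4,0.4,0.4,0.4,0.4,0.4,0.4,0.4,0.4,0.4]

```text
time: 4.95
tcp_pos: [0.5688, -0.2742, 0.1485]
tcp_rot: [0.696, 0.718, 0.0, -0.001]
wrist_force: [-0.4, 0.2, -0.8]
opening: 0.549
```

```bash
python3 plan.py .570 -.277 .03 1.8
```

```text
t 4.95 p [ 0.5688 -0.2742  0.1485] jaw deg 1.83 tilt [-0.0008  0.0008] open 0.549 F [-0.4  0.2 -0.8]
(0.57, -0.277, 0.03, 1.8) xyz cm [-0.29  0.12 11.85] dr [-0.001 -0.001  0.001]
```

Emit:
drive_tool:
  xyz:
    - [-0.1,0,1]
    - [-0.3,0.1,4]
    - [-0.3,0.1,7.5]
    - [-0.3,0.1,10]
    - [-0.3,0.1,11.3]
    - [-0.3,0.1,11.9]
    - [-0.3,0.1,11.9]
    - [-0.3,0.1,11.9]
  dr:
    - [0,0,0]
    - [0,0,0]
    - [0,0,0]
    - [0,0,0]
    - [0,0,0]
    - [0,0,0]
    - [0,0,0]
    - [0,0,0]
  gripper: [0.4,0.4,0.4,0.4,0.4,0.4,0.4,0.4]

```text
time: 5.75
tcp_pos: [0.5712, -0.2788, 0.0314]
tcp_rot: [0.696, 0.718, 0.0, 0.001]
wrist_force: [0.0, -0.1, -1.1]
opening: 0.546
```

```bash
python3 plan.py .570 -.277 .03 1.8
```

```text
t 5.75 p [ 0.5712 -0.2788  0.0314] jaw deg 1.79 tilt [ 0.002  -0.0012] open 0.546 F [ 0.  -0.1 -1.1]
(0.57, -0.277, 0.03, 1.8) xyz cm [ 0.18 -0.12  0.14] dr [ 0.002  0.001 -0.   ]
```

Emit:
drive_tool:
  xyz:
    - [0,0,0.1]
    - [0,0,0.2]
    - [0,0,0.2]
    - [0,0,0.2]
  dr:
    - [0,0,0]
    - [0,0,0]
    - [0,0,0]
    - [0,0,0]
  gripper: [0.4,0.4,0.4,0.4]

```text
time: 6.15
tcp_pos: [0.5708, -0.2787, 0.0287]
tcp_rot: [0.696, 0.718, 0.0, 0.001]
wrist_force: [0.5, -0.4, 1.4]
opening: 0.547
```

Emit:
drive_tool:
  xyz:
    - [0,0,0]
    - [0,0,0]
    - [0,0,0]
    - [0,0,0]
    - [0,0,0]
    - [0,0,-2]
    - [0,0,-6]
    - [0,0,-10]
    - [0,0,-14]
    - [0,0,-16]
    - [0,0,-16]
  dr:
    - [0,0,0]
    - [0,0,0]
    - [0,0,0]
    - [0,0,0]
    - [0,0,0]
    - [0,0,0]
    - [0,0,0]
    - [0,0,0]
    - [0,0,0]
    - [0,0,0]
    - [0,0,0]
  gripper: [0.9,0.9,0.9,0.9,0.9,0.9,0.9,0.9,1,1,1]

```text
time: 7.25
tcp_pos: [0.5724, -0.2798, 0.193]
tcp_rot: [0.696, 0.718, 0.001, 0.004]
wrist_force: [-0.0, -0.5, -0.3]
opening: 0.996
```

```bash
python3 plan.py .506 .0314 .18 1.8; python3 - <<'E'
from h import *
im=bot.capture('wrist');cv2.imwrite('pics/w2.png',im[:,:,::-1])
im=bot.capture('scene');cv2.imwrite('pics/s2.png',im[:,:,::-1])
E
```

```text
t 7.25 p [ 0.5724 -0.2798  0.193 ] jaw deg 1.78 tilt [ 0.0067 -0.004 ] open 0.996 F [-0.  -0.5 -0.3]
(0.506, 0.0314, 0.18, 1.8) xyz cm [31.32 -5.68  1.13] dr [ 0.007  0.004 -0.   ]
```

View pics/s2.png

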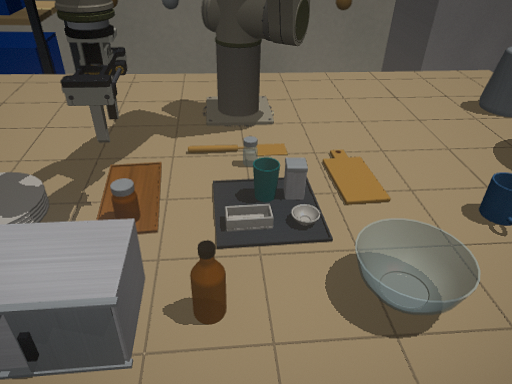

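The jar stands upright on the wooden tray, at (124,195) in the scene view. The cup is next.

Emit:
drive_tool:
  xyz:
    - [3,-0.6,0.5]
    - [8,-1.4,1]
    - [13,-2.3,1]
    - [18,-3.2,1]
    - [23,-4.1,1]
    - [27,-5,1]
    - [30,-5.4,1]
    - [31.2,-5.6,1]
    - [31.2,-5.6,1]
    - [31.2,-5.6,1]
    - [31.2,-5.6,1]
  dr:
    - [0,0,0]
    - [0,0,0]
    - [0,0,0]
    - [0,0,0]
    - [0,0,0]
    - [0,0,0]
    - [0,0,0]
    - [0,0,0]
    - [0,0,0]
    - [0,0,0]
    - [0,0,0]
  gripper: [1,1,1,1,1,1,1,1,1,1,1]

```text
time: 8.45
tcp_pos: [0.5046, 0.0303, 0.1773]
tcp_rot: [0.697, 0.717, -0.0, -0.0]
wrist_force: [0.2, -0.6, -0.1]
opening: 1.002
```

```bash
python3 plan.py .506 .0314 .042 1.8
```

```text
t 8.45 p [0.5046 0.0303 0.1773] jaw deg 1.69 tilt [-0.001  -0.0004] open 1.002 F [ 0.2 -0.6 -0.1]
(0.506, 0.0314, 0.042, 1.8) xyz cm [ 0.11  0.16 13.53] dr [-0.001  0.    -0.002]
```

Emit:
drive_tool:
  xyz:
    - [0.1,0.1,2]
    - [0.1,0.1,6]
    - [0.1,0.1,10]
    - [0.1,0.1,12.5]
    - [0.1,0.1,13.4]
    - [0.1,0.1,13.4]
    - [0.1,0.1,13.4]
  dr:
    - [0,0,0]
    - [0,0,0]
    - [0,0,0]
    - [0,0,0]
    - [0,0,0]
    - [0,0,0]
    - [0,0,0]
  gripper: [1,1,1,1,1,1,1]

```text
time: 9.15
tcp_pos: [0.5067, 0.0321, 0.0454]
tcp_rot: [0.696, 0.718, 0.001, 0.001]
wrist_force: [-0.1, -0.6, -0.0]
opening: 0.999
```

Emit:
drive_tool:
  xyz:
    - [0,0,0]
    - [0,0,0]
    - [0,0,0]
    - [0,0,0]
    - [0,0,0]
    - [0,0,0]
    - [0,0,0]
  dr:
    - [0,0,0]
    - [0,0,0]
    - [0,0,0]
    - [0,0,0]
    - [0,0,0]
    - [0,0,0]
    - [0,0,0]
  gripper: [0.45,0.45,0.45,0.45,0.45,0.45,0.45]
  squeeze: 9

```text
time: 9.85
tcp_pos: [0.5058, 0.0327, 0.0442]
tcp_rot: [0.696, 0.718, 0.0, 0.0]
wrist_force: [0.1, 0.3, 2.2]
opening: 0.646
```

Emit:
drive_tool:
  xyz:
    - [0,0,-1]
    - [0,0,-3]
    - [0,0,-6]
    - [0,0,-9]
    - [0,0,-11]
    - [0,0,-12]
    - [0,0,-12]
  dr:
    - [0,0,0]
    - [0,0,0]
    - [0,0,0]
    - [0,0,0]
    - [0,0,0]
    - [0,0,0]
    - [0,0,0]
  gripper: [0.4,0.4,0.4,0.4,0.4,0.4,0.4]

```text
time: 10.55
tcp_pos: [0.5064, 0.0326, 0.1656]
tcp_rot: [0.696, 0.718, 0.001, 0.001]
wrist_force: [-0.1, -0.8, -1.2]
opening: 0.648
```

```bash
python3 plan.py .482 -.281 .164 1.8
```

```text
t 10.55 p [0.5064 0.0326 0.1656] jaw deg 1.78 tilt [ 0.0026 -0.0001] open 0.648 F [-0.1 -0.8 -1.2]
(0.482, -0.281, 0.164, 1.8) xyz cm [-31.27  -3.41   0.16] dr [ 0.003  0.    -0.   ]
```

Emit:
drive_tool:
  xyz:
    - [-1,-0.1,0]
    - [-4,-0.4,0]
    - [-8,-0.9,0]
    - [-12,-1.3,0]
    - [-16,-1.7,0]
    - [-20,-2.2,0]
    - [-24,-2.6,0]
    - [-28,-3,0]
    - [-30.3,-3.3,0]
    - [-31.3,-3.4,0]
    - [-31.3,-3.4,0]
    - [-31.3,-3.4,0]
  dr:
    - [0,0,0]
    - [0,0,0]
    - [0,0,0]
    - [0,0,0]
    - [0,0,0]
    - [0,0,0]
    - [0,0,0]
    - [0,0,0]
    - [0,0,0]
    - [0,0,0]
    - [0,0,0]
    - [0,0,0]
  gripper: [0.4,0.4,0.4,0.4,0.4,0.4,0.4,0.4,0.4,0.4,0.4,0.4]

```text
time: 11.75
tcp_pos: [0.4808, -0.2802, 0.163]
tcp_rot: [0.696, 0.718, 0.0, -0.001]
wrist_force: [0.0, 0.4, -0.5]
opening: 0.648
```

```bash
python3 plan.py .482 -.281 .0445 1.8
```

```text
t 11.75 p [ 0.4808 -0.2802  0.163 ] jaw deg 1.79 tilt [-0.0012  0.0015] open 0.648 F [ 0.   0.4 -0.5]
(0.482, -0.281, 0.0445, 1.8) xyz cm [-0.1   0.13 11.85] dr [-0.001 -0.001 -0.   ]
```

Emit:
drive_tool:
  xyz:
    - [0,-0.1,1]
    - [0,-0.3,4]
    - [0,-0.3,7.5]
    - [0,-0.3,10]
    - [0,-0.3,11.3]
    - [0,-0.3,11.9]
    - [0,-0.3,12]
    - [0,-0.3,12]
    - [0,-0.3,12]
  dr:
    - [0,0,0]
    - [0,0,0]
    - [0,0,0]
    - [0,0,0]
    - [0,0,0]
    - [0,0,0]
    - [0,0,0]
    - [0,0,0]
    - [0,0,0]
  gripper: [0.4,0.4,0.4,0.4,0.4,0.4,0.4,0.4,0.4]

```text
time: 12.65
tcp_pos: [0.4789, -0.2817, 0.045]
tcp_rot: [0.696, 0.718, 0.0, 0.001]
wrist_force: [0.1, -1.1, -0.8]
opening: 0.641
```

Within a millimetre of the floor. I'll lower 1 mm and open partway, because the jar is close by.

Emit:
drive_tool:
  xyz:
    - [0,0,0.1]
    - [0,0,0.1]
    - [0,0,0.1]
    - [0,0,0.1]
    - [0,0,0.1]
    - [0,0,-1]
    - [0,0,-4]
    - [0,0,-8]
    - [0,0,-11]
    - [0,0,-13]
    - [0,0,-13.5]
    - [0,0,-13.5]
  dr:
    - [0,0,0]
    - [0,0,0]
    - [0,0,0]
    - [0,0,0]
    - [0,0,0]
    - [0,0,0]
    - [0,0,0]
    - [0,0,0]
    - [0,0,0]
    - [0,0,0]
    - [0,0,0]
    - [0,0,0]
  gripper: [0.4,0.4,0.8,0.8,0.8,0.8,0.8,0.8,0.8,1,1,1]

```text
time: 13.85
tcp_pos: [0.4787, -0.2817, 0.18]
tcp_rot: [0.696, 0.718, 0.0, 0.001]
wrist_force: [0.1, 0.2, -0.7]
opening: 0.986
```

```bash
python3 plan.py .503 .1007 .18 -3.5; python3 - <<'E'
from h import *
im=bot.capture('top');cv2.imwrite('pics/t3.png',im[:,:,::-1])
im=bot.capture('scene');cv2.imwrite('pics/s3.png',im[:,:,::-1])
E
```

```text
t 13.85 p [ 0.4787 -0.2817  0.18  ] jaw deg 1.77 tilt [ 0.0017 -0.0012] open 0.986 F [ 0.1  0.2 -0.7]
(0.503, 0.1007, 0.18, -3.5) xyz cm [38.15  3.61 -0.04] dr [0.002 0.001 0.092]
```

View pics/s3.png

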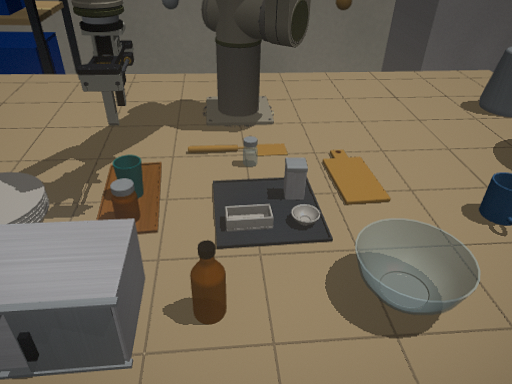

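Jar and cup both stand upright on the wooden tray. The tin is next.

Emit:
drive_tool:
  xyz:
    - [2,0.2,0]
    - [6,0.6,0]
    - [11,1,0]
    - [16,1.5,0]
    - [21,2,0]
    - [26,2.5,0]
    - [31,3,0]
    - [35,3.3,0]
    - [37.2,3.5,0]
    - [38.1,3.6,0]
    - [38.1,3.6,0]
    - [38.1,3.6,0]
  dr:
    - [0,0,0.09]
    - [0,0,0.09]
    - [0,0,0.09]
    - [0,0,0.09]
    - [0,0,0.09]
    - [0,0,0.09]
    - [0,0,0.09]
    - [0,0,0.09]
    - [0,0,0.09]
    - [0,0,0.09]
    - [0,0,0.09]
    - [0,0,0.09]
  gripper: [1,1,1,1,1,1,1,1,1,1,1,1]

```text
time: 15.15
tcp_pos: [0.502, 0.0996, 0.1781]
tcp_rot: [0.728, 0.686, -0.001, -0.0]
wrist_force: [0.2, -1.0, 0.7]
opening: 1.001
```

```bash
python3 - <<'E'
from h import *
m=bot.camera_model('wrist');im=bot.capture('wrist');cv2.imwrite('pics/w3.png',im[:,:,::-1])
print(proj(m,[(.503,.1007,.094)]).round(0))
E
python3 plan.py .503 .1007 .035 -3.5
```

```text
[[253. 188.]]
t 15.2 p [0.5022 0.0993 0.1784] jaw deg -3.45 tilt [-0.0009 -0.0006] open 1.003 F [-0.1  0.2  0.1]
(0.503, 0.1007, 0.035, -3.5) xyz cm [ 0.15  0.09 14.34] dr [-0.001  0.001  0.001]
```

View pics/w3.png

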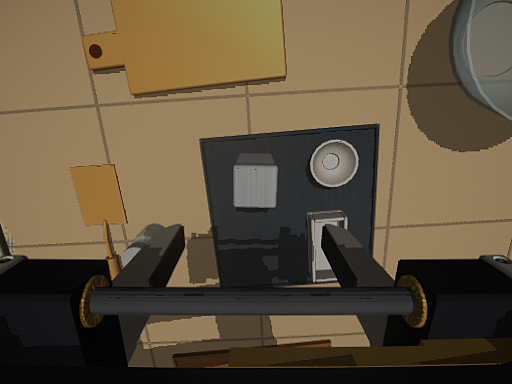

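Tin lid centre is at (256,186), square to the jaws, against a prediction of (253,188). I'll descend and grip it.

Emit:
drive_tool:
  xyz:
    - [0.1,0.1,2]
    - [0.1,0.1,6]
    - [0.1,0.1,10]
    - [0.1,0.1,13]
    - [0.1,0.1,14.2]
    - [0.1,0.1,14.4]
    - [0.1,0.1,14.4]
  dr:
    - [0,0,0]
    - [0,0,0]
    - [0,0,0]
    - [0,0,0]
    - [0,0,0]
    - [0,0,0]
    - [0,0,0]
  gripper: [1,1,1,1,1,1,1]

```text
time: 15.9
tcp_pos: [0.5043, 0.101, 0.0361]
tcp_rot: [0.728, 0.686, 0.0, 0.0]
wrist_force: [0.9, 0.5, 0.0]
opening: 1.002
```

Emit:
drive_tool:
  xyz:
    - [0,0,0]
    - [0,0,0]
    - [0,0,0]
    - [0,0,0]
    - [0,0,0]
    - [0,0,0]
    - [0,0,0]
    - [0,0,0]
    - [0,0,0]
  dr:
    - [0,0,0]
    - [0,0,0]
    - [0,0,0]
    - [0,0,0]
    - [0,0,0]
    - [0,0,0]
    - [0,0,0]
    - [0,0,0]
    - [0,0,0]
  gripper: [0.35,0.35,0.35,0.35,0.35,0.35,0.35,0.35,0.35]
  squeeze: 15

```text
time: 16.8
tcp_pos: [0.5035, 0.1016, 0.035]
tcp_rot: [0.728, 0.686, 0.0, 0.0]
wrist_force: [-0.0, -0.7, 1.2]
opening: 0.513
```

Emit:
drive_tool:
  xyz:
    - [0,0,-1]
    - [0,0,-3]
    - [0,0,-6]
    - [0,0,-9]
    - [0,0,-11]
    - [0,0,-12]
    - [0,0,-12]
  dr:
    - [0,0,0]
    - [0,0,0]
    - [0,0,0]
    - [0,0,0]
    - [0,0,0]
    - [0,0,0]
    - [0,0,0]
  gripper: [0.35,0.35,0.35,0.35,0.35,0.35,0.35]

```text
time: 17.5
tcp_pos: [0.5045, 0.1016, 0.1567]
tcp_rot: [0.728, 0.686, 0.001, 0.001]
wrist_force: [-0.6, 0.4, -1.5]
opening: 0.517
```

```bash
python3 plan.py .388 -.288 .155 -3.5; python3 - <<'E'
from h import *
im=bot.capture('scene')[:260,150:400];cv2.imwrite('pics/s4.png',cv2.resize(im[:,:,::-1],None,fx=2.3,fy=2.3))
E
```

```text
t 17.5 p [0.5045 0.1016 0.1567] jaw deg -3.38 tilt [0.0029 0.0002] open 0.517 F [-0.6  0.4 -1.5]
(0.388, -0.288, 0.155, -3.5) xyz cm [-39.58  -9.33   0.13] dr [ 0.003 -0.     0.002]
```

View pics/s4.png

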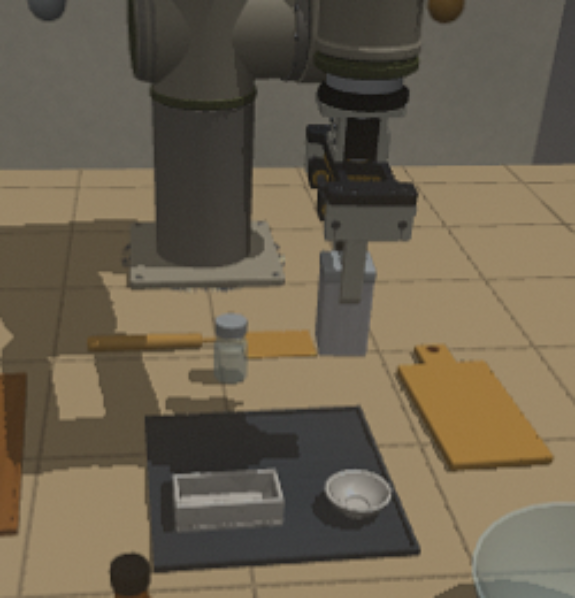

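Tin held upright. I'll carry it to the near slot of the wooden tray.

Emit:
drive_tool:
  xyz:
    - [-1,-0.2,0]
    - [-4,-1,0]
    - [-8,-2,0]
    - [-12,-3,0]
    - [-16,-4,0]
    - [-20,-5,0]
    - [-24,-6,0]
    - [-28,-7,0]
    - [-32,-8,0]
    - [-36,-9,0]
    - [-38.5,-9.4,0]
    - [-39.5,-9.6,0]
  dr:
    - [0,0,0]
    - [0,0,0]
    - [0,0,0]
    - [0,0,0]
    - [0,0,0]
    - [0,0,0]
    - [0,0,0]
    - [0,0,0]
    - [0,0,0]
    - [0,0,0]
    - [0,0,0]
    - [0,0,0]
  gripper: [0.35,0.35,0.35,0.35,0.35,0.35,0.35,0.35,0.35,0.35,0.35,0.35]

```text
time: 18.75
tcp_pos: [0.3821, -0.2889, 0.1532]
tcp_rot: [0.729, 0.685, -0.0, -0.001]
wrist_force: [-0.1, 0.5, -0.8]
opening: 0.515
```

Emit:
drive_tool:
  xyz:
    - [0,0,0]
    - [0,0,0]
  dr:
    - [0,0,0]
    - [0,0,0]
  gripper: [0.35,0.35]

```text
time: 18.95
tcp_pos: [0.384, -0.2861, 0.1541]
tcp_rot: [0.728, 0.686, 0.0, -0.001]
wrist_force: [-1.0, -0.3, -1.8]
opening: 0.515
```

```bash
python3 plan.py .385 -.288 .0355 -3.5
```

```text
t 18.95 p [ 0.384  -0.2861  0.1541] jaw deg -3.39 tilt [-0.001   0.0016] open 0.515 F [-1.  -0.3 -1.8]
(0.385, -0.288, 0.0355, -3.5) xyz cm [-0.2   0.13 11.86] dr [-0.001 -0.001  0.002]
```

Emit:
drive_tool:
  xyz:
    - [0,0,1]
    - [0,0,4]
    - [0,0,7.5]
    - [0,0,10]
    - [0,0,11.3]
    - [0,0,11.9]
    - [0,0,11.9]
    - [0,0,11.9]
    - [0,0,11.9]
  dr:
    - [0,0,0]
    - [0,0,0]
    - [0,0,0]
    - [0,0,0]
    - [0,0,0]
    - [0,0,0]
    - [0,0,0]
    - [0,0,0]
    - [0,0,0]
  gripper: [0.35,0.35,0.35,0.35,0.35,0.35,0.35,0.35,0.35]

```text
time: 19.85
tcp_pos: [0.3851, -0.2876, 0.037]
tcp_rot: [0.728, 0.686, 0.0, 0.001]
wrist_force: [-0.0, 0.5, -2.0]
opening: 0.512
```

Emit:
drive_tool:
  xyz:
    - [0,0,0.1]
    - [0,0,0.2]
    - [0,0,0.2]
    - [0,0,0.2]
  dr:
    - [0,0,0]
    - [0,0,0]
    - [0,0,0]
    - [0,0,0]
  gripper: [0.35,0.35,0.35,0.35]

```text
time: 20.25
tcp_pos: [0.3846, -0.2874, 0.0345]
tcp_rot: [0.728, 0.686, 0.0, 0.0]
wrist_force: [-0.8, 1.3, 4.0]
opening: 0.517
```

Emit:
drive_tool:
  xyz:
    - [0,0,0]
    - [0,0,0]
    - [0,0,0]
    - [0,0,0]
    - [0,0,-1]
    - [0,0,-4]
    - [0,0,-8]
    - [0,0,-11]
    - [0,0,-13]
    - [0,0,-13.5]
    - [0,0,-13.5]
  dr:
    - [0,0,0]
    - [0,0,0]
    - [0,0,0]
    - [0,0,0]
    - [0,0,0]
    - [0,0,0]
    - [0,0,0]
    - [0,0,0]
    - [0,0,0]
    - [0,0,0]
    - [0,0,0]
  gripper: [0.65,0.65,0.65,0.65,0.65,0.65,0.65,0.65,1,1,1]

```text
time: 21.35
tcp_pos: [0.3848, -0.2875, 0.1699]
tcp_rot: [0.728, 0.686, 0.0, 0.001]
wrist_force: [-0.1, -0.1, -1.1]
opening: 0.859
```

```bash
python3 plan.py .6015 -.0155 .15 2.5; python3 - <<'E'
from h import *
im=bot.capture('scene');cv2.imwrite('pics/s5.png',im[:,:,::-1])
E
```

```text
t 21.35 p [ 0.3848 -0.2875  0.1699] jaw deg -3.38 tilt [ 0.0014 -0.0013] open 0.859 F [-0.1 -0.1 -1.1]
(0.6015, -0.0155, 0.15, 2.5) xyz cm [28.43 20.03  1.98] dr [ 0.001  0.001 -0.103]
```

View pics/s5.png

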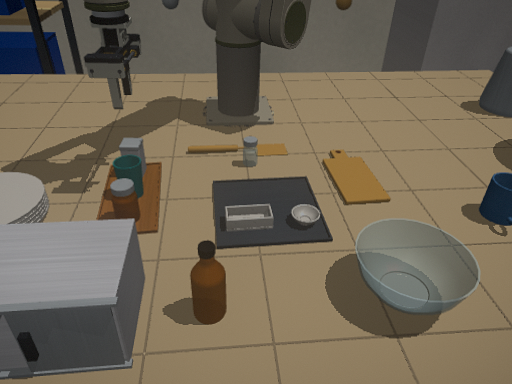

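Jar, cup and tin all stand upright on the wooden tray. Now the dish.

Emit:
drive_tool:
  xyz:
    - [2,1.4,0]
    - [6,4.2,0]
    - [10,7,0]
    - [14,9.9,0]
    - [18,12.7,0.5]
    - [22,15.5,1]
    - [25.5,18,1.5]
    - [27.7,19.5,2]
    - [28.4,20,2]
    - [28.4,20,2]
    - [28.4,20,2]
  dr:
    - [0,0,-0.103]
    - [0,0,-0.103]
    - [0,0,-0.103]
    - [0,0,-0.103]
    - [0,0,-0.103]
    - [0,0,-0.103]
    - [0,0,-0.103]
    - [0,0,-0.103]
    - [0,0,-0.103]
    - [0,0,-0.103]
    - [0,0,-0.103]
  gripper: [1,1,1,1,1,1,1,1,1,1,1]

```text
time: 22.5
tcp_pos: [0.5998, -0.0163, 0.1481]
tcp_rot: [0.692, 0.722, -0.001, -0.0]
wrist_force: [-0.0, -0.2, 0.8]
opening: 1.001
```

```bash
python3 - <<'E'
from h import *
m=bot.camera_model('wrist');im=bot.capture('wrist')[:,:,::-1].copy();cv2.imwrite('pics/w5.png',im)
print(proj(m,[(.6012,-.0157,.034)]).round(1))
a=np.radians(2.5);R=np.array([[np.cos(a),-np.sin(a)],[np.sin(a),np.cos(a)]])
g=np.array([[-25,-50],[25,-50],[25,50],[-25,50]])/1000@R.T+[.6012,-.0157]
P=proj(m,np.c_[g,[.034]*4]);print(P.round(1))
b=im.copy();cv2.polylines(b,[P.round().astype(int)],True,(0,0,255),1);cv2.imwrite('pics/w5b.png',cv2.resize(b[80:300,120:420],None,fx=2.5,fy=2.5))
E
python3 plan.py .6015 -.0155 .011 2.5
```

```text
[[253.8 181.6]]
[[233.5 220.5]
 [273.9 220.6]
 [275.9 138.9]
 [231.8 138.8]]
t 22.55 p [ 0.6    -0.0166  0.1486] jaw deg 2.46 tilt [-0.0009 -0.0004] open 1.001 F [-0.2  0.5 -0.1]
(0.6015, -0.0155, 0.011, 2.5) xyz cm [ 0.11  0.17 13.76] dr [-0.001  0.    -0.001]
```

View pics/w5b.png

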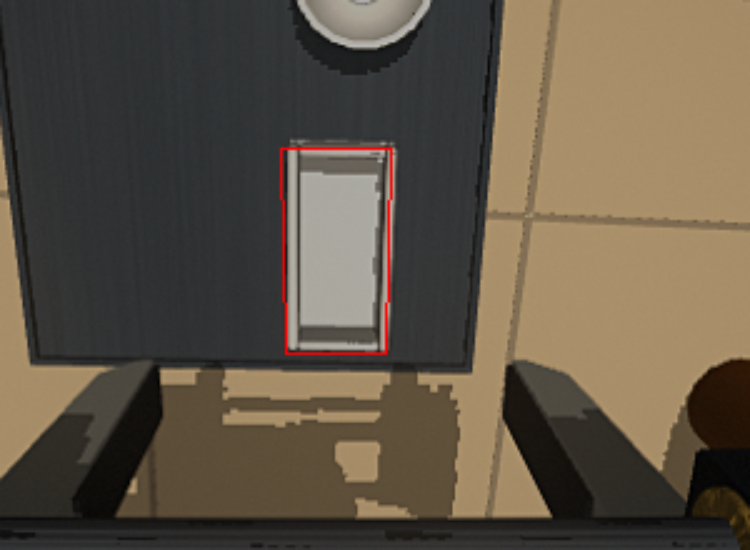

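Predicted outline lies within about 1 mm of the dish. I'll descend on it.

Emit:
drive_tool:
  xyz:
    - [0.1,0.2,2]
    - [0.1,0.2,6]
    - [0.1,0.2,10]
    - [0.1,0.2,12.5]
    - [0.1,0.2,13.5]
    - [0.1,0.2,13.7]
    - [0.1,0.2,13.7]
    - [0.1,0.2,13.7]
  dr:
    - [0,0,0]
    - [0,0,0]
    - [0,0,0]
    - [0,0,0]
    - [0,0,0]
    - [0,0,0]
    - [0,0,0]
    - [0,0,0]
  gripper: [0.85,0.85,0.85,0.85,0.85,0.85,0.85,0.85]

```text
time: 23.35
tcp_pos: [0.6043, -0.0148, 0.0143]
tcp_rot: [0.692, 0.722, 0.001, 0.001]
wrist_force: [-0.2, 0.6, 0.0]
opening: 0.849
```

Emit:
drive_tool:
  xyz:
    - [0,0,0]
    - [0,0,0]
    - [0,0,0]
    - [0,0,0]
    - [0,0,0]
    - [0,0,0]
    - [0,0,0]
    - [0,0,0]
  dr:
    - [0,0,0]
    - [0,0,0]
    - [0,0,0]
    - [0,0,0]
    - [0,0,0]
    - [0,0,0]
    - [0,0,0]
    - [0,0,0]
  gripper: [0.4,0.4,0.4,0.4,0.4,0.4,0.4,0.4]
  squeeze: 15

```text
time: 24.15
tcp_pos: [0.6027, -0.0143, 0.0119]
tcp_rot: [0.691, 0.723, -0.0, -0.0]
wrist_force: [-0.5, -0.1, -0.7]
opening: 0.397
```

Jaws shut to 37 mm without stopping on a 50 mm dish. Looking before moving anything.

```bash
python3 - <<'E'
from h import *
b=bot.capture('scene')[:,:,::-1][130:280,150:350];cv2.imwrite('pics/s6.png',cv2.resize(b,None,fx=4,fy=4))
b=bot.capture('top')[:,:,::-1][120:270,170:340];cv2.imwrite('pics/t6.png',cv2.resize(b,None,fx=4,fy=4))
s=bot.get_state();print(s['opening'],s['wrist_force'],s['tcp_pos'])
E
```

```text
0.4010182826095461 [-0.58531897  0.06917252  0.25919588] [ 0.6026169  -0.01429752  0.01188264]
```

View pics/s6.png

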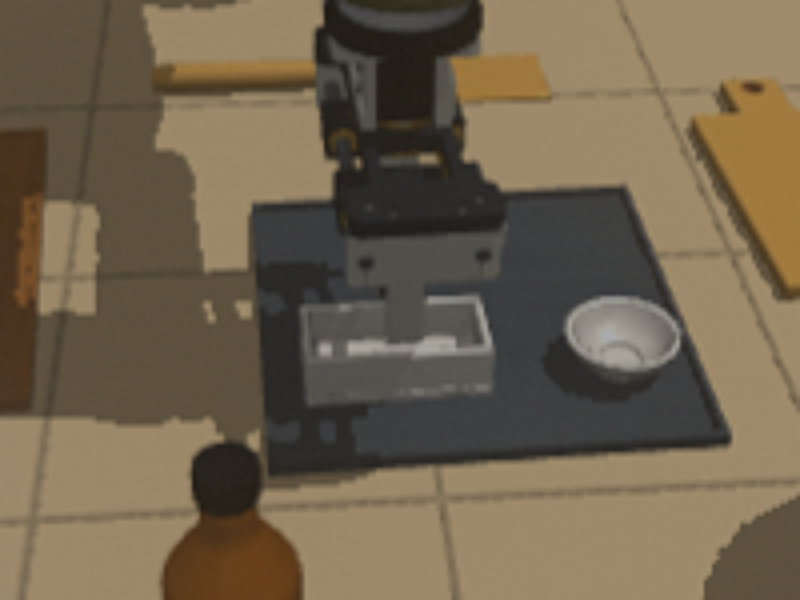

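View pics/t6.png

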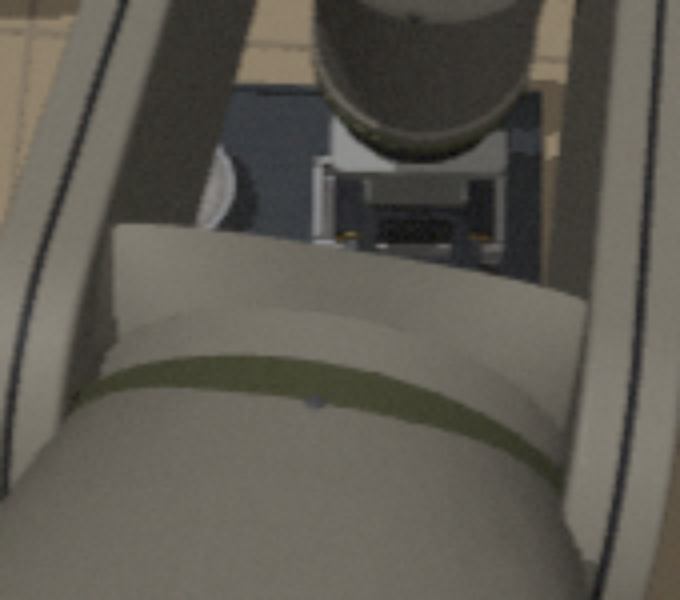

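```bash
python3 - <<'E'
from h import *
im=bot.capture('wrist')[:,:,::-1].copy();cv2.imwrite('pics/w6.png',cv2.convertScaleAbs(im,alpha=1.6))
b=bot.capture('scene')[:,:,::-1][170:240,210:300];cv2.imwrite('pics/s6b.png',cv2.resize(b,None,fx=8,fy=8,interpolation=cv2.INTER_CUBIC))
m=bot.camera_model('wrist')
for x in(.577,.602,.627):print(proj(m,[(x,-.0157+d,.034) for d in(-.05,.05)]).round(0).tolist())
E
```

```text
[[216.0, 292.0], [216.0, 162.0]]
[[248.0, 293.0], [254.0, 164.0]]
[[281.0, 294.0], [293.0, 166.0]]
```

View pics/w6.png

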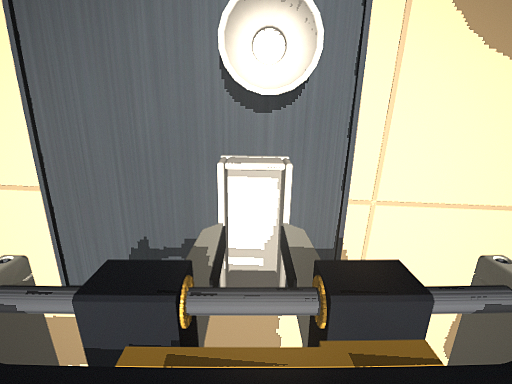

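View pics/s6b.png

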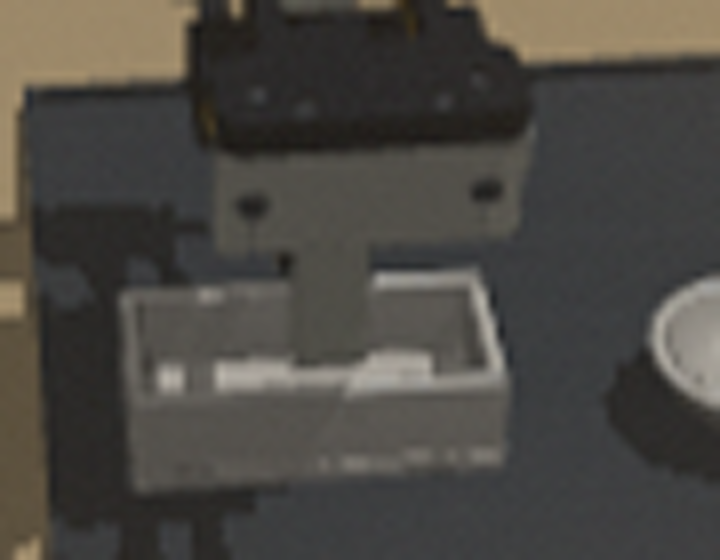

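```bash
python3 - <<'E'
from h import *
m=bot.camera_model('scene');o,d=ray(m,[(210+330/8,170+362/8)]);d=d[0]
for x in(.60,.61,.62,.63,.64):
    P=o+d*((x-o[0])/d[0]);print(x,P.round(4))
# tin pic: finger bottom (350,302)/2.3+(150,0); tin front bottom (343,354)
for p in((350,302),(343,354)):
    o,d=ray(m,[(150+p[0]/2.3,p[1]/2.3)]);d=d[0]
    for x in(.527,.54):print(p,x,(o+d*((x-o[0])/d[0])).round(4))
s=bot.get_state();print(s['qpos'].round(3))
E
```

```text
0.6 [ 0.6    -0.0082  0.0217]
0.61 [ 0.61   -0.0093  0.0297]
0.62 [ 0.62   -0.0103  0.0376]
0.63 [ 0.63   -0.0114  0.0456]
0.64 [ 0.64   -0.0124  0.0536]
(350, 302) 0.527 [0.527  0.1036 0.1844]
(350, 302) 0.54 [0.54   0.1004 0.1909]
(343, 354) 0.527 [0.527  0.1018 0.1295]
(343, 354) 0.54 [0.54   0.0987 0.137 ]
[-0.109  0.289  1.645 -0.     1.208 -0.153]
```

The scene view shows it: the finger tips end about 25–30 mm above the reported TCP. They passed over the dish (rim at 34 mm), and it hasn't moved. I'll open and go lower in small steps, watching the force.

Emit:
drive_tool:
  xyz:
    - [0,0,0]
    - [0,0,0]
    - [0,0,0]
    - [0,0,0]
    - [0,0,0]
    - [0,0,0.3]
    - [0,0,0.6]
    - [0,0,0.6]
  dr:
    - [0,0,0]
    - [0,0,0]
    - [0,0,0]
    - [0,0,0]
    - [0,0,0]
    - [0,0,0]
    - [0,0,0]
    - [0,0,0]
  gripper: [0.85,0.85,0.85,0.85,0.85,0.85,0.85,0.85]

```text
time: 25.15
tcp_pos: [0.6021, -0.0142, 0.0051]
tcp_rot: [0.691, 0.722, -0.0, -0.0]
wrist_force: [-0.7, -1.0, 1.1]
opening: 0.852
```

```bash
python3 - <<'E'
from h import *
b=bot.capture('scene')[:,:,::-1][150:250,200:300];cv2.imwrite('pics/s7.png',cv2.resize(b,None,fx=6,fy=6,interpolation=cv2.INTER_CUBIC))
s=bot.get_state();print(s['opening'],s['wrist_force'],s['tcp_pos'])
E
```

```text
0.8527513034565961 [ 0.05299746 -0.22132194  0.54639989] [ 0.60219729 -0.01428164  0.00535491]
```

View pics/s7.png

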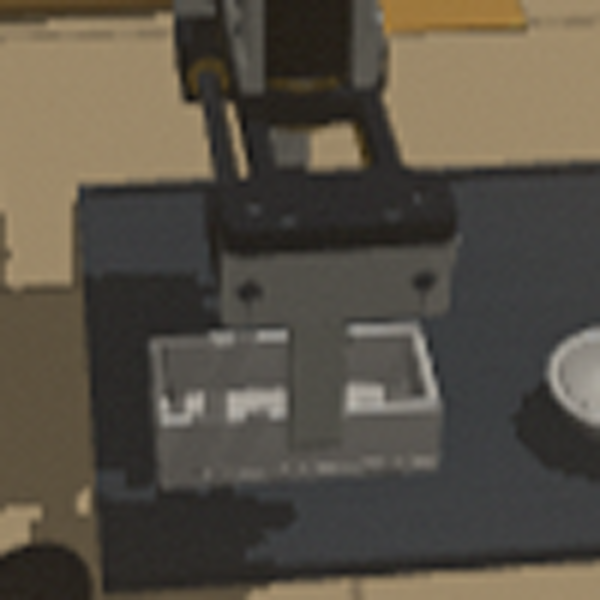

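```bash
python3 - <<'E'
from h import *
m=bot.camera_model('scene')
for p in((200+318/6,150+447/6),):
    o,d=ray(m,[p]);d=d[0]
    for x in(.636,.641,.65,.658):print(x,(o+d*((x-o[0])/d[0])).round(4))
E
```

```text
0.636 [ 0.636  -0.0078  0.0256]
0.641 [ 0.641  -0.0084  0.0298]
0.65 [ 0.65   -0.0094  0.0373]
0.658 [ 0.658  -0.0103  0.044 ]
```

Emit:
drive_tool:
  xyz:
    - [0,0,0.3]
    - [0,0,0.6]
    - [0,0,0.9]
    - [0,0,1.2]
    - [0,0,1.2]
    - [0,0,1.2]
  dr:
    - [0,0,0]
    - [0,0,0]
    - [0,0,0]
    - [0,0,0]
    - [0,0,0]
    - [0,0,0]
  gripper: [0.85,0.85,0.85,0.85,0.85,0.85]

```text
time: 25.8
tcp_pos: [0.6025, -0.0143, -0.0062]
tcp_rot: [0.691, 0.722, -0.0, -0.0]
wrist_force: [-0.1, -0.7, -0.8]
opening: 0.849
```

```bash
python3 - <<'E'
from h import *
b=bot.capture('scene')[:,:,::-1][150:250,200:300];cv2.imwrite('pics/s8.png',cv2.resize(b,None,fx=6,fy=6,interpolation=cv2.INTER_CUBIC))
s=bot.get_state();print(s['opening'],s['wrist_force'],s['tcp_pos'])
E
```

```text
0.8500307096382862 [ 0.79684266 -0.08058722  0.28811679] [ 0.60271885 -0.0143095  -0.00602348]
```

View pics/s8.png

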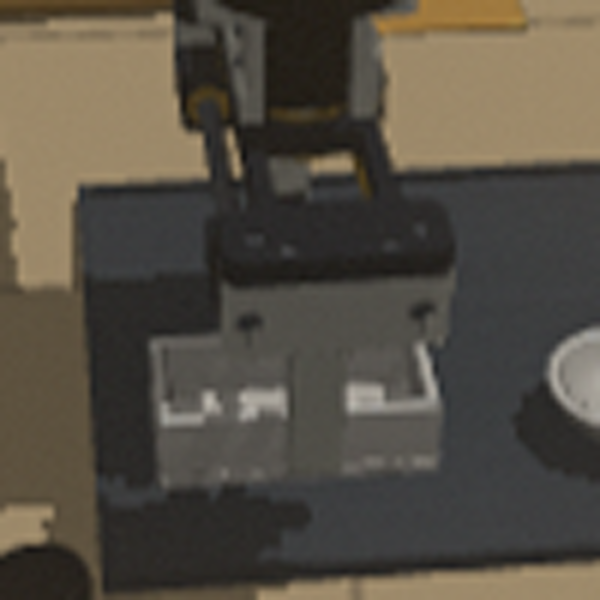

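Emit:
drive_tool:
  xyz:
    - [0,0,0.3]
    - [0,0,0.6]
    - [0,0,0.8]
    - [0,0,0.8]
    - [0,0,0.8]
  dr:
    - [0,0,0]
    - [0,0,0]
    - [0,0,0]
    - [0,0,0]
    - [0,0,0]
  gripper: [0.85,0.85,0.85,0.85,0.85]

```text
time: 26.35
tcp_pos: [0.6026, -0.0143, -0.0142]
tcp_rot: [0.691, 0.722, -0.0, -0.0]
wrist_force: [0.1, 0.1, 0.6]
opening: 0.85
```

Emit:
drive_tool:
  xyz:
    - [0,0,0]
    - [0,0,0]
    - [0,0,0]
    - [0,0,0]
    - [0,0,0]
    - [0,0,0]
    - [0,0,0]
  dr:
    - [0,0,0]
    - [0,0,0]
    - [0,0,0]
    - [0,0,0]
    - [0,0,0]
    - [0,0,0]
    - [0,0,0]
  gripper: [0.4,0.4,0.4,0.4,0.4,0.4,0.4]
  squeeze: 15

```text
time: 27.05
tcp_pos: [0.6028, -0.0143, -0.0139]
tcp_rot: [0.691, 0.723, 0.0, 0.0]
wrist_force: [-0.3, -1.0, 0.7]
opening: 0.54
```

```bash
python3 - <<'E'
from h import *
b=bot.capture('scene')[:,:,::-1][150:250,200:300];cv2.imwrite('pics/s9.png',cv2.resize(b,None,fx=6,fy=6,interpolation=cv2.INTER_CUBIC))
s=bot.get_state();print(s['opening'],s['wrist_force'],s['tcp_pos'])
E
```

```text
0.5338890880836602 [-0.13921129  0.30580505 -0.16335552] [ 0.60275119 -0.01432089 -0.01398761]
```

View pics/s9.png

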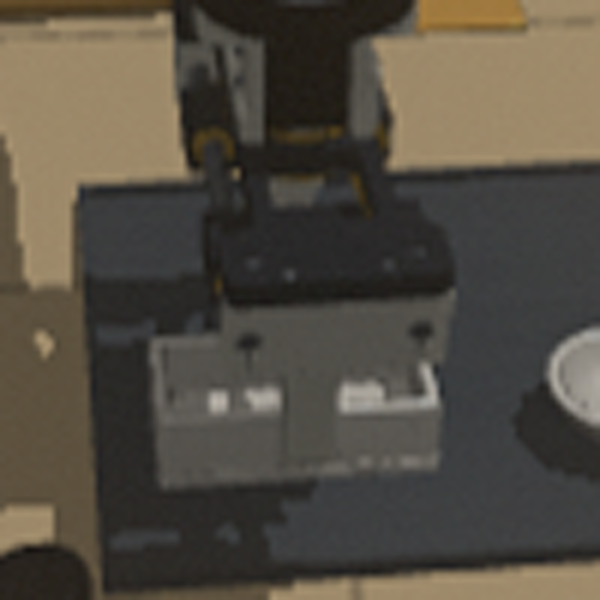

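Gripped: opening 0.535 corresponds to 50 mm. I'll lift it and look.

Emit:
drive_tool:
  xyz:
    - [0,0,0]
    - [0,0,-1]
    - [0,0,-3]
    - [0,0,-6]
    - [0,0,-9]
    - [0,0,-11]
    - [0,0,-12]
    - [0,0,-12]
    - [0,0,-12]
  dr:
    - [0,0,0]
    - [0,0,0]
    - [0,0,0]
    - [0,0,0]
    - [0,0,0]
    - [0,0,0]
    - [0,0,0]
    - [0,0,0]
    - [0,0,0]
  gripper: [0.4,0.4,0.4,0.4,0.4,0.4,0.4,0.4,0.4]
  squeeze: 22

```text
time: 28.0
tcp_pos: [0.602, -0.0142, 0.1049]
tcp_rot: [0.691, 0.723, -0.0, -0.001]
wrist_force: [0.2, 0.7, -3.2]
opening: 0.538
```

```bash
python3 - <<'E'
from h import *
b=bot.capture('scene')[:,:,::-1];cv2.imwrite('pics/s10.png',b)
E
python3 plan.py .4446 .2678 .106 92.5 .4446 .2678 .106 92
```

```text
t 28.05 p [ 0.6016 -0.0142  0.1043] jaw deg 2.52 tilt [-0.0025  0.0003] open 0.534 F [ 0.4  0.1 -1.5]
(0.4446, 0.2678, 0.106, 92.5) xyz cm [ 28.86 -14.44  -0.13] dr [-0.002 -0.002 -1.57 ]
(0.4446, 0.2678, 0.106, 92.0) xyz cm [ 28.86 -14.44  -0.13] dr [-0.002 -0.002 -1.562]
```

View pics/s10.png

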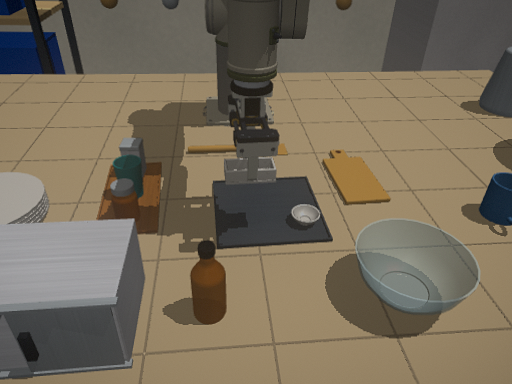

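The dish is lifted and level. I'll carry it to the board with a quarter turn.

Emit:
drive_tool:
  xyz:
    - [0.7,-0.3,0]
    - [2.5,-1.2,0]
    - [5,-2.5,0]
    - [8,-4,0]
    - [11,-5.5,0]
    - [14,-7,0]
    - [17,-8.5,0]
    - [20,-10,0]
    - [23,-11.5,0]
    - [26,-13,0]
    - [28,-14,0]
    - [28.8,-14.4,0]
  dr:
    - [0,0,-0.05]
    - [0,0,-0.17]
    - [0,0,-0.31]
    - [0,0,-0.45]
    - [0,0,-0.59]
    - [0,0,-0.73]
    - [0,0,-0.87]
    - [0,0,-1.01]
    - [0,0,-1.15]
    - [0,0,-1.29]
    - [0,0,-1.43]
    - [0,0,-1.52]
  gripper: [0.4,0.4,0.4,0.4,0.4,0.4,0.4,0.4,0.4,0.4,0.4,0.4]

```text
time: 29.25
tcp_pos: [0.4437, 0.2684, 0.104]
tcp_rot: [-0.0, 1.0, -0.0, -0.002]
wrist_force: [0.9, -0.9, -1.8]
opening: 0.538
```

Emit:
drive_tool:
  xyz:
    - [0,0,0]
    - [0,0,0]
    - [0,0,0]
  dr:
    - [0,0,-0.05]
    - [0,0,-0.05]
    - [0,0,-0.05]
  gripper: [0.4,0.4,0.4]

```text
time: 29.55
tcp_pos: [0.4455, 0.2666, 0.1047]
tcp_rot: [-0.021, 1.0, -0.0, -0.001]
wrist_force: [-0.3, 0.2, -1.7]
opening: 0.536
```

```bash
python3 - <<'E'
from h import *
b=bot.capture('wrist')[:,:,::-1];cv2.imwrite('pics/w11.png',b)
b=bot.capture('scene')[:,:,::-1];cv2.imwrite('pics/s11.png',b)
E
python3 plan.py .4446 .2678 -.005 92.8
```

```text
t 29.65 p [0.4459 0.2666 0.1053] jaw deg 92.37 tilt [-0.0009 -0.0005] open 0.537 F [-0.7  1.4 -0.1]
(0.4446, 0.2678, -0.005, 92.8) xyz cm [ 0.12  0.13 11.03] dr [-0.    -0.001 -0.007]
```

View pics/w11.png

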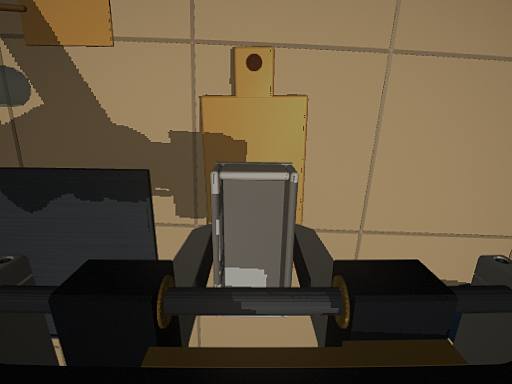

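View pics/s11.png

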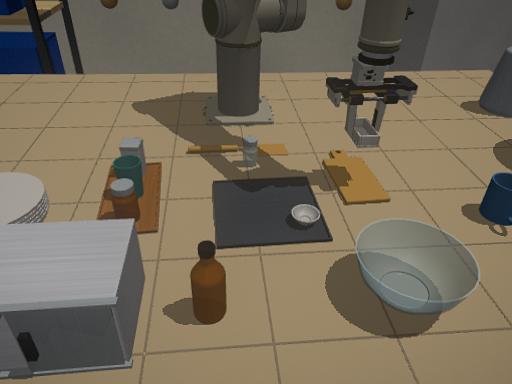

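Emit:
drive_tool:
  xyz:
    - [0.1,0.1,1]
    - [0.1,0.1,4]
    - [0.1,0.1,7]
    - [0.1,0.1,9.2]
    - [0.1,0.1,10.3]
    - [0.1,0.1,10.8]
    - [0.1,0.1,10.9]
    - [0.1,0.1,10.9]
    - [0.1,0.1,10.9]
  dr:
    - [0,0,-0.01]
    - [0,0,-0.01]
    - [0,0,-0.01]
    - [0,0,-0.01]
    - [0,0,-0.01]
    - [0,0,-0.01]
    - [0,0,-0.01]
    - [0,0,-0.01]
    - [0,0,-0.01]
  gripper: [0.4,0.4,0.4,0.4,0.4,0.4,0.4,0.4,0.4]

```text
time: 30.55
tcp_pos: [0.4462, 0.2686, -0.0017]
tcp_rot: [-0.027, 1.0, 0.0, 0.001]
wrist_force: [0.7, 0.0, -1.6]
opening: 0.536
```

```bash
python3 plan.py .4446 .2678 -.006 92.8
```

```text
t 30.55 p [ 0.4462  0.2686 -0.0017] jaw deg 93.05 tilt [0.0021 0.001 ] open 0.536 F [ 0.7  0.  -1.6]
(0.4446, 0.2678, -0.006, 92.8) xyz cm [ 0.16 -0.07  0.43] dr [0.001 0.002 0.004]
```

Emit:
drive_tool:
  xyz:
    - [0.1,0,0.1]
    - [0.1,0,0.2]
    - [0.1,0,0.3]
    - [0.1,0,0.4]
    - [0.1,0,0.4]
    - [0.1,0,0.4]
  dr:
    - [0,0,0]
    - [0,0,0]
    - [0,0,0]
    - [0,0,0]
    - [0,0,0]
    - [0,0,0]
  gripper: [0.4,0.4,0.4,0.4,0.4,0.4]

```text
time: 31.15
tcp_pos: [0.4442, 0.2681, -0.006]
tcp_rot: [-0.027, 1.0, -0.0, 0.0]
wrist_force: [-4.3, -2.0, 10.5]
opening: 0.537
```

Touching the board (10 N). I'll ease off slightly, release and rise.

Emit:
drive_tool:
  xyz:
    - [0,0,-0.05]
    - [0,0,-0.05]
    - [0,0,-0.05]
    - [0,0,-0.05]
    - [0,0,-0.05]
    - [0,0,-0.05]
    - [0,0,-1]
    - [0,0,-4]
    - [0,0,-8]
    - [0,0,-12]
    - [0,0,-15]
    - [0,0,-16]
  dr:
    - [0,0,0]
    - [0,0,0]
    - [0,0,0]
    - [0,0,0]
    - [0,0,0]
    - [0,0,0]
    - [0,0,0]
    - [0,0,0]
    - [0,0,0]
    - [0,0,0]
    - [0,0,0]
    - [0,0,0]
  gripper: [0.4,0.4,0.8,0.8,0.8,0.8,0.8,0.8,0.8,0.8,0.8,0.8]

```text
time: 32.35
tcp_pos: [0.4463, 0.2691, 0.158]
tcp_rot: [-0.027, 1.0, 0.001, 0.003]
wrist_force: [0.2, 0.4, 0.1]
opening: 0.803
```

```bash
python3 - <<'E'
from h import *
b=bot.capture('wrist')[:,:,::-1];cv2.imwrite('pics/w12.png',b)
m=bot.camera_model('wrist');b=bot.capture('scene')[:,:,::-1];cv2.imwrite('pics/s12.png',b)
E
python3 plan.py .4446 .2678 .15 92.8
```

```text
t 32.45 p [0.4454 0.2686 0.1552] jaw deg 93.05 tilt [0.0037 0.0017] open 0.799 F [ 0.4 -0.2 -0.5]
(0.4446, 0.2678, 0.15, 92.8) xyz cm [ 0.08 -0.08  0.52] dr [0.002 0.004 0.004]
```

View pics/w12.png

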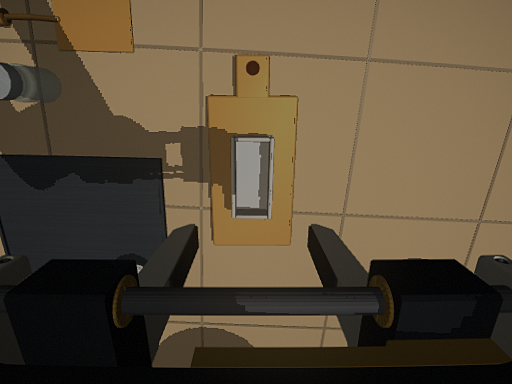

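View pics/s12.png

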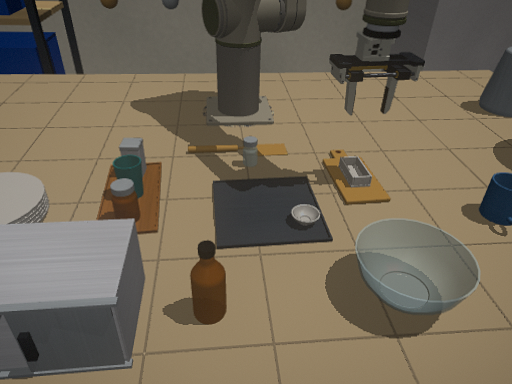

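Dish sits centred and lengthwise on the board, at about (253,176) in the wrist view with the board spanning (207–298, 97–245). Returning the tin first.

```bash
python3 plan.py .3847 -.2875 .16 -3.4  
```

```text
t 32.45 p [0.4454 0.2686 0.1552] jaw deg 93.05 tilt [0.0037 0.0017] open 0.799 F [ 0.4 -0.2 -0.5]
(0.3847, -0.2875, 0.16, -3.4) xyz cm [  9.01 -55.21  -0.6 ] dr [-1.000e-03  4.000e-03 -1.458e+00]
```

Emit:
drive_tool:
  xyz:
    - [0.3,-2,0]
    - [1,-6,0]
    - [1.8,-11,0]
    - [2.6,-16,0]
    - [3.4,-21,0]
    - [4.2,-26,0]
    - [5,-31,0]
    - [5.9,-36,0]
    - [6.7,-41,0]
    - [7.5,-46,0]
    - [8.2,-50.5,0]
    - [8.8,-54,0]
  dr:
    - [0,0,0.1]
    - [0,0,0.24]
    - [0,0,0.38]
    - [0,0,0.52]
    - [0,0,0.66]
    - [0,0,0.8]
    - [0,0,0.94]
    - [0,0,1.08]
    - [0,0,1.22]
    - [0,0,1.36]
    - [0,0,1.5]
    - [0,0,1.62]
  gripper: [0.7,0.7,0.7,0.7,0.7,0.7,0.7,0.7,0.7,0.7,0.7,0.7]

```text
time: 33.65
tcp_pos: [0.383, -0.2779, 0.1505]
tcp_rot: [0.708, 0.706, -0.0, -0.002]
wrist_force: [-0.2, 0.2, -0.2]
opening: 0.698
```

Emit:
drive_tool:
  xyz:
    - [0,0,0]
    - [0,0,0]
    - [0,0,0]
  dr:
    - [0,0,0.06]
    - [0,0,0.06]
    - [0,0,0.06]
  gripper: [0.7,0.7,0.7]

```text
time: 33.95
tcp_pos: [0.3842, -0.2749, 0.1512]
tcp_rot: [0.726, 0.688, -0.0, -0.002]
wrist_force: [-0.4, -0.0, -0.3]
opening: 0.699
```

```bash
python3 plan.py .3847 -.2875 .155 -3.4  .3847 -.2875 .035 -3.4
```

```text
t 33.95 p [ 0.3842 -0.2749  0.1512] jaw deg -3.09 tilt [-0.0021  0.0022] open 0.699 F [-0.4 -0.  -0.3]
(0.3847, -0.2875, 0.155, -3.4) xyz cm [-1.25  0.12 -0.39] dr [-0.002 -0.002  0.005]
(0.3847, -0.2875, 0.035, -3.4) xyz cm [-1.28  0.15 11.61] dr [-0.002 -0.002  0.005]
```

Emit:
drive_tool:
  xyz:
    - [-0.6,0,0]
    - [-1.2,0.1,0]
    - [-1.2,0.1,0]
    - [-1.2,0.1,0]
  dr:
    - [0,0,0.005]
    - [0,0,0.005]
    - [0,0,0.005]
    - [0,0,0.005]
  gripper: [0.7,0.7,0.7,0.7]

```text
time: 34.35
tcp_pos: [0.3854, -0.2879, 0.153]
tcp_rot: [0.728, 0.685, 0.0, 0.0]
wrist_force: [0.7, 0.4, -0.1]
opening: 0.702
```

```bash
python3 plan.py .3847 -.2875 .035 -3.4
```

```text
t 34.35 p [ 0.3854 -0.2879  0.153 ] jaw deg -3.47 tilt [ 0.0001 -0.0001] open 0.702 F [ 0.7  0.4 -0.1]
(0.3847, -0.2875, 0.035, -3.4) xyz cm [ 0.04 -0.07 11.8 ] dr [ 0.     0.    -0.001]
```

Emit:
drive_tool:
  xyz:
    - [0,0,2]
    - [0,-0.05,5]
    - [0,-0.05,8.5]
    - [0,-0.05,10.8]
    - [0,-0.05,11.6]
    - [0,-0.05,11.7]
    - [0,-0.05,11.7]
    - [0,-0.05,11.7]
  dr:
    - [0,0,0]
    - [0,0,0]
    - [0,0,0]
    - [0,0,0]
    - [0,0,0]
    - [0,0,0]
    - [0,0,0]
    - [0,0,0]
  gripper: [0.7,0.7,0.7,0.7,0.7,0.7,0.7,0.7]

```text
time: 35.15
tcp_pos: [0.3859, -0.2889, 0.0377]
tcp_rot: [0.728, 0.685, 0.0, 0.001]
wrist_force: [0.1, 0.6, 1.2]
opening: 0.7
```

Emit:
drive_tool:
  xyz:
    - [0,0,0]
    - [0,0,0]
    - [0,0,0]
    - [0,0,0]
    - [0,0,0]
    - [0,0,0]
  dr:
    - [0,0,0]
    - [0,0,0]
    - [0,0,0]
    - [0,0,0]
    - [0,0,0]
    - [0,0,0]
  gripper: [0.35,0.35,0.35,0.35,0.35,0.35]
  squeeze: 15

```text
time: 35.75
tcp_pos: [0.3851, -0.2883, 0.0366]
tcp_rot: [0.728, 0.685, -0.0, 0.0]
wrist_force: [-1.6, -0.7, 5.2]
opening: 0.511
```

Emit:
drive_tool:
  xyz:
    - [0,0,-1]
    - [0,0,-3]
    - [0,0,-6]
    - [0,0,-9]
    - [0,0,-11]
    - [0,0,-12]
    - [0,0,-12]
    - [0,0,-12]
  dr:
    - [0,0,0]
    - [0,0,0]
    - [0,0,0]
    - [0,0,0]
    - [0,0,0]
    - [0,0,0]
    - [0,0,0]
    - [0,0,0]
  gripper: [0.35,0.35,0.35,0.35,0.35,0.35,0.35,0.35]

```text
time: 36.55
tcp_pos: [0.3843, -0.2875, 0.1549]
tcp_rot: [0.728, 0.685, -0.0, -0.001]
wrist_force: [-1.2, 0.2, -1.4]
opening: 0.512
```

```bash
python3 plan.py .5035 .1007 .156 -3.4
```

```text
t 36.55 p [ 0.3843 -0.2875  0.1549] jaw deg -3.49 tilt [-0.001  0.001] open 0.512 F [-1.2  0.2 -1.4]
(0.5035, 0.1007, 0.156, -3.4) xyz cm [39.47  9.53 -0.09] dr [-0.001 -0.001 -0.002]
```

Emit:
drive_tool:
  xyz:
    - [1,0.2,0]
    - [4,1,0]
    - [8,1.9,0]
    - [12,2.9,0]
    - [16,3.9,0]
    - [20,4.8,0]
    - [24,5.8,0]
    - [28,6.8,0]
    - [32,7.7,0]
    - [36,8.7,0]
    - [38.4,9.3,0]
    - [39.4,9.5,0]
  dr:
    - [0,0,0]
    - [0,0,0]
    - [0,0,0]
    - [0,0,0]
    - [0,0,0]
    - [0,0,0]
    - [0,0,0]
    - [0,0,0]
    - [0,0,0]
    - [0,0,0]
    - [0,0,0]
    - [0,0,0]
  gripper: [0.35,0.35,0.35,0.35,0.35,0.35,0.35,0.35,0.35,0.35,0.35,0.35]

```text
time: 37.75
tcp_pos: [0.5026, 0.1024, 0.1544]
tcp_rot: [0.727, 0.686, -0.001, -0.001]
wrist_force: [-0.8, -0.2, -2.4]
opening: 0.516
```

Emit:
drive_tool:
  xyz:
    - [0,0,0]
    - [0,0,0]
    - [0,0,0]
  dr:
    - [0,0,0]
    - [0,0,0]
    - [0,0,0]
  gripper: [0.35,0.35,0.35]

```text
time: 38.05
tcp_pos: [0.5032, 0.0984, 0.1556]
tcp_rot: [0.729, 0.685, -0.0, -0.0]
wrist_force: [0.1, -0.2, -1.0]
opening: 0.514
```

```bash
python3 plan.py .5035 .1007 .0375 -3.4
```

```text
t 38.05 p [0.5032 0.0984 0.1556] jaw deg -3.57 tilt [-0.0007 -0.0004] open 0.514 F [ 0.1 -0.2 -1. ]
(0.5035, 0.1007, 0.0375, -3.4) xyz cm [ 0.24  0.03 11.81] dr [-0.001  0.    -0.003]
```

Emit:
drive_tool:
  xyz:
    - [0.1,0,1]
    - [0.2,0,4]
    - [0.2,0,7.5]
    - [0.2,0,10]
    - [0.2,0,11.3]
    - [0.2,0,11.7]
    - [0.2,0,11.7]
    - [0.2,0,11.7]
    - [0.2,0,11.7]
  dr:
    - [0,0,0]
    - [0,0,0]
    - [0,0,0]
    - [0,0,0]
    - [0,0,0]
    - [0,0,0]
    - [0,0,0]
    - [0,0,0]
    - [0,0,0]
  gripper: [0.35,0.35,0.35,0.35,0.35,0.35,0.35,0.35,0.35]

```text
time: 38.95
tcp_pos: [0.5051, 0.1016, 0.0406]
tcp_rot: [0.728, 0.685, 0.001, 0.001]
wrist_force: [-0.5, 0.4, -0.4]
opening: 0.515
```

```bash
python3 plan.py .5035 .1007 .0368 -3.4
```

```text
t 38.95 p [0.5051 0.1016 0.0406] jaw deg -3.5 tilt [0.0028 0.0002] open 0.515 F [-0.5  0.4 -0.4]
(0.5035, 0.1007, 0.0368, -3.4) xyz cm [-0.1  -0.15  0.38] dr [ 0.003 -0.    -0.002]
```

Emit:
drive_tool:
  xyz:
    - [-0.1,0,0.1]
    - [-0.1,0,0.15]
    - [-0.1,0,0.15]
    - [-0.1,0,0.15]
  dr:
    - [0,0,0]
    - [0,0,0]
    - [0,0,0]
    - [0,0,0]
  gripper: [0.35,0.35,0.35,0.35]

```text
time: 39.35
tcp_pos: [0.5037, 0.1005, 0.0375]
tcp_rot: [0.728, 0.685, 0.0, 0.0]
wrist_force: [-0.2, 0.3, -0.7]
opening: 0.516
```

Emit:
drive_tool:
  xyz:
    - [0,0,0.05]
    - [0,0,0.1]
    - [0,0,0.1]
  dr:
    - [0,0,0]
    - [0,0,0]
    - [0,0,0]
  gripper: [0.35,0.35,0.35]

```text
time: 39.65
tcp_pos: [0.5037, 0.1006, 0.0366]
tcp_rot: [0.728, 0.685, 0.0, -0.0]
wrist_force: [-1.5, -1.0, 1.8]
opening: 0.515
```

Floor contact at the original spot. Releasing and rising.

Emit:
drive_tool:
  xyz:
    - [0,0,0]
    - [0,0,0]
    - [0,0,0]
    - [0,0,0]
    - [0,0,-1]
    - [0,0,-4]
    - [0,0,-8]
    - [0,0,-11]
    - [0,0,-13]
    - [0,0,-13.5]
    - [0,0,-13.5]
  dr:
    - [0,0,0]
    - [0,0,0]
    - [0,0,0]
    - [0,0,0]
    - [0,0,0]
    - [0,0,0]
    - [0,0,0]
    - [0,0,0]
    - [0,0,0]
    - [0,0,0]
    - [0,0,0]
  gripper: [0.75,0.75,0.75,0.75,0.75,0.8,0.8,0.8,0.8,0.8,0.8]

```text
time: 40.75
tcp_pos: [0.5043, 0.1006, 0.1725]
tcp_rot: [0.728, 0.685, 0.001, 0.001]
wrist_force: [1.4, -0.8, -0.5]
opening: 0.799
```

```bash
python3 plan.py .4788 -.2817 .17 1.8;python3 - <<'E'
from h import *
b=bot.capture('scene')[:,:,::-1];cv2.imwrite('pics/s13.png',b)
E
```

```text
t 40.75 p [0.5043 0.1006 0.1725] jaw deg -3.49 tilt [0.002  0.0002] open 0.799 F [ 1.4 -0.8 -0.5]
(0.4788, -0.2817, 0.17, 1.8) xyz cm [-38.32  -0.22   0.23] dr [ 0.002 -0.    -0.092]
```

View pics/s13.png

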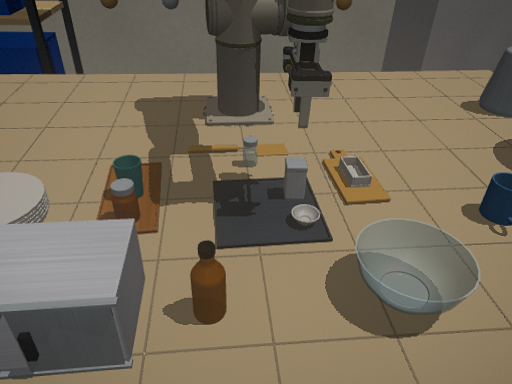

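Tin is back upright at (295,178), and the dish is on the board. The cup goes next, with the jaws at 0.8 to stay clear of the jar.

Emit:
drive_tool:
  xyz:
    - [-2,0,0]
    - [-6,0,0]
    - [-11,-0.1,0]
    - [-16,-0.1,0]
    - [-21,-0.1,0]
    - [-26,-0.1,0]
    - [-31,-0.2,0]
    - [-35,-0.2,0]
    - [-37.5,-0.2,0]
    - [-38.3,-0.2,0]
    - [-38.3,-0.2,0]
    - [-38.3,-0.2,0]
  dr:
    - [0,0,-0.092]
    - [0,0,-0.092]
    - [0,0,-0.092]
    - [0,0,-0.092]
    - [0,0,-0.092]
    - [0,0,-0.092]
    - [0,0,-0.092]
    - [0,0,-0.092]
    - [0,0,-0.092]
    - [0,0,-0.092]
    - [0,0,-0.092]
    - [0,0,-0.092]
  gripper: [0.8,0.8,0.8,0.8,0.8,0.8,0.8,0.8,0.8,0.8,0.8,0.8]

```text
time: 42.0
tcp_pos: [0.4781, -0.2803, 0.1704]
tcp_rot: [0.696, 0.718, 0.0, -0.001]
wrist_force: [0.7, 0.4, -0.6]
opening: 0.802
```

Emit:
drive_tool:
  xyz:
    - [0,0,0]
    - [0,0,0]
  dr:
    - [0,0,0]
    - [0,0,0]
  gripper: [0.8,0.8]

```text
time: 42.2
tcp_pos: [0.4787, -0.2804, 0.1715]
tcp_rot: [0.695, 0.719, 0.0, -0.0]
wrist_force: [-0.6, 0.7, 0.2]
opening: 0.799
```

```bash
python3 - <<'E'
from h import *
m=bot.camera_model('wrist');b=bot.capture('wrist')[:,:,::-1];cv2.imwrite('pics/w14.png',b)
print(proj(m,[(.4788,-.2817,.094)]))
E
python3 plan.py .4788 -.2817 .0445 1.8
```

```text
[[252.45068251 192.1448994 ]]
t 42.25 p [ 0.4787 -0.2806  0.1716] jaw deg 1.86 tilt [ 0.0002 -0.0001] open 0.797 F [0.1 0.6 0.1]
(0.4788, -0.2817, 0.0445, 1.8) xyz cm [-1.100e-01  1.000e-02  1.271e+01] dr [0.    0.    0.001]
```

View pics/w14.png

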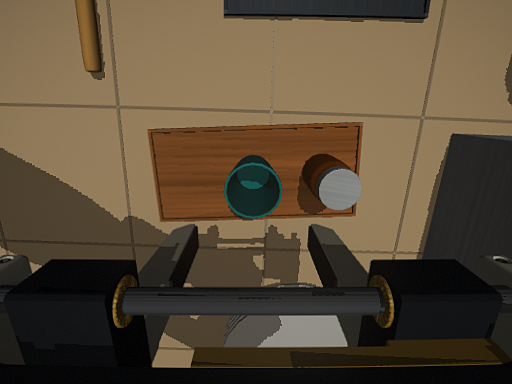

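Cup rim centre is at (253,191), as predicted. Descend and grip.

Emit:
drive_tool:
  xyz:
    - [-0.1,0,2]
    - [-0.1,0,6]
    - [-0.1,0,9.5]
    - [-0.1,0,11.8]
    - [-0.1,0,12.6]
    - [-0.1,0,12.7]
    - [-0.1,0,12.7]
    - [-0.1,0,12.7]
  dr:
    - [0,0,0]
    - [0,0,0]
    - [0,0,0]
    - [0,0,0]
    - [0,0,0]
    - [0,0,0]
    - [0,0,0]
    - [0,0,0]
  gripper: [0.8,0.8,0.8,0.8,0.8,0.8,0.8,0.8]

```text
time: 43.05
tcp_pos: [0.4797, -0.2835, 0.0465]
tcp_rot: [0.696, 0.718, 0.0, 0.002]
wrist_force: [-0.8, -0.4, 1.3]
opening: 0.801
```

Emit:
drive_tool:
  xyz:
    - [0,0,0]
    - [0,0,0]
    - [0,0,0]
    - [0,0,0]
    - [0,0,0]
    - [0,0,0]
  dr:
    - [0,0,0]
    - [0,0,0]
    - [0,0,0]
    - [0,0,0]
    - [0,0,0]
    - [0,0,0]
  gripper: [0.45,0.45,0.45,0.45,0.45,0.45]
  squeeze: 9

```text
time: 43.65
tcp_pos: [0.4789, -0.2831, 0.0453]
tcp_rot: [0.696, 0.718, 0.0, 0.001]
wrist_force: [-0.1, 1.4, 6.3]
opening: 0.644
```

Emit:
drive_tool:
  xyz:
    - [0,0,-1]
    - [0,0,-3]
    - [0,0,-6]
    - [0,0,-9]
    - [0,0,-11]
    - [0,0,-12]
    - [0,0,-12]
    - [0,0,-12]
  dr:
    - [0,0,0]
    - [0,0,0]
    - [0,0,0]
    - [0,0,0]
    - [0,0,0]
    - [0,0,0]
    - [0,0,0]
    - [0,0,0]
  gripper: [0.4,0.4,0.4,0.4,0.4,0.4,0.4,0.4]

```text
time: 44.45
tcp_pos: [0.4779, -0.2823, 0.1633]
tcp_rot: [0.696, 0.718, -0.0, -0.001]
wrist_force: [-0.2, -0.4, -2.5]
opening: 0.645
```

```bash
python3 plan.py .506 .0327 .164 1.8
```

```text
t 44.45 p [ 0.4779 -0.2823  0.1633] jaw deg 1.78 tilt [-0.0012  0.0009] open 0.645 F [-0.2 -0.4 -2.5]
(0.506, 0.0327, 0.164, 1.8) xyz cm [31.4   3.79 -0.04] dr [-0.001 -0.001 -0.   ]
```

Emit:
drive_tool:
  xyz:
    - [1,0.1,0]
    - [4,0.5,0]
    - [8,1,0]
    - [12,1.5,0]
    - [16,1.9,0]
    - [20,2.4,0]
    - [24,2.9,0]
    - [28,3.4,0]
    - [30.3,3.7,0]
    - [31.2,3.8,0]
    - [31.2,3.8,0]
    - [31.2,3.8,0]
  dr:
    - [0,0,0]
    - [0,0,0]
    - [0,0,0]
    - [0,0,0]
    - [0,0,0]
    - [0,0,0]
    - [0,0,0]
    - [0,0,0]
    - [0,0,0]
    - [0,0,0]
    - [0,0,0]
    - [0,0,0]
  gripper: [0.4,0.4,0.4,0.4,0.4,0.4,0.4,0.4,0.4,0.4,0.4,0.4]

```text
time: 45.65
tcp_pos: [0.5062, 0.0298, 0.1638]
tcp_rot: [0.696, 0.718, -0.001, -0.0]
wrist_force: [-0.0, -0.3, -1.5]
opening: 0.646
```

Emit:
drive_tool:
  xyz:
    - [0,0,0]
    - [0,0,0]
  dr:
    - [0,0,0]
    - [0,0,0]
  gripper: [0.4,0.4]

```text
time: 45.85
tcp_pos: [0.5066, 0.0293, 0.1644]
tcp_rot: [0.697, 0.717, -0.0, 0.0]
wrist_force: [0.6, 0.0, -1.0]
opening: 0.646
```

```bash
python3 plan.py .506 .0313 .046 1.8
```

```text
t 45.85 p [0.5066 0.0293 0.1644] jaw deg 1.68 tilt [-0.0001 -0.0002] open 0.646 F [ 0.6  0.  -1. ]
(0.506, 0.0313, 0.046, 1.8) xyz cm [ 0.2  -0.05 11.84] dr [-0.     0.    -0.002]
```

Emit:
drive_tool:
  xyz:
    - [0.1,0,1]
    - [0.15,0,4]
    - [0.15,0,7.5]
    - [0.15,0,10]
    - [0.15,0,11.2]
    - [0.15,0,11.6]
    - [0.15,0,11.7]
    - [0.15,0,11.7]
    - [0.15,0,11.7]
    - [0.15,0,11.7]
  dr:
    - [0,0,0]
    - [0,0,0]
    - [0,0,0]
    - [0,0,0]
    - [0,0,0]
    - [0,0,0]
    - [0,0,0]
    - [0,0,0]
    - [0,0,0]
    - [0,0,0]
  gripper: [0.4,0.4,0.4,0.4,0.4,0.4,0.4,0.4,0.4,0.4]

```text
time: 46.85
tcp_pos: [0.5075, 0.0319, 0.0486]
tcp_rot: [0.696, 0.718, 0.001, 0.001]
wrist_force: [-0.0, -0.6, -1.1]
opening: 0.644
```

```bash
python3 plan.py .506 .0313 .0455 1.8
```

```text
t 46.85 p [0.5075 0.0319 0.0486] jaw deg 1.78 tilt [ 0.002  -0.0001] open 0.644 F [-0.  -0.6 -1.1]
(0.506, 0.0313, 0.0455, 1.8) xyz cm [-0.05 -0.16  0.31] dr [ 0.002  0.    -0.   ]
```

Emit:
drive_tool:
  xyz:
    - [-0.05,-0.1,0.1]
    - [-0.05,-0.1,0.2]
    - [-0.05,-0.1,0.2]
    - [-0.05,-0.1,0.2]
  dr:
    - [0,0,0]
    - [0,0,0]
    - [0,0,0]
    - [0,0,0]
  gripper: [0.4,0.4,0.4,0.4]

```text
time: 47.25
tcp_pos: [0.5056, 0.0314, 0.0454]
tcp_rot: [0.696, 0.718, -0.0, 0.0]
wrist_force: [-0.1, 0.7, -0.7]
opening: 0.643
```

Emit:
drive_tool:
  xyz:
    - [0,0,0.05]
    - [0,0,0.05]
    - [0,0,0.05]
    - [0,0,0.05]
    - [0,0,0.05]
    - [0,0,0.05]
    - [0,0,-1]
    - [0,0,-4]
    - [0,0,-8]
    - [0,0,-11]
    - [0,0,-13]
    - [0,0,-13]
  dr:
    - [0,0,0]
    - [0,0,0]
    - [0,0,0]
    - [0,0,0]
    - [0,0,0]
    - [0,0,0]
    - [0,0,0]
    - [0,0,0]
    - [0,0,0]
    - [0,0,0]
    - [0,0,0]
    - [0,0,0]
  gripper: [0.4,0.4,0.9,0.9,0.9,0.9,0.9,0.9,0.9,0.9,0.9,0.9]

```text
time: 48.45
tcp_pos: [0.5082, 0.0313, 0.1802]
tcp_rot: [0.696, 0.718, 0.002, 0.003]
wrist_force: [0.2, -0.4, -0.7]
opening: 0.903
```

```bash
python3 plan.py .5708 -.2787 .17 1.8;python3 - <<'E'
from h import *
b=bot.capture('scene')[:,:,::-1];cv2.imwrite('pics/s15.png',b)
E
```

```text
t 48.45 p [0.5082 0.0313 0.1802] jaw deg 1.78 tilt [ 0.0073 -0.0003] open 0.903 F [ 0.2 -0.4 -0.7]
(0.5708, -0.2787, 0.17, 1.8) xyz cm [-31.18   5.29   1.08] dr [ 0.007  0.001 -0.   ]
```

View pics/s15.png

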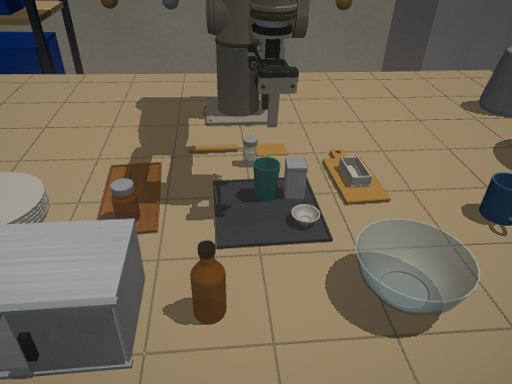

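Cup is back upright at (266,180). The jar is last.

Emit:
drive_tool:
  xyz:
    - [-2,0.4,0]
    - [-6,1.1,0.5]
    - [-11,2,0.5]
    - [-16,2.9,0.5]
    - [-21,3.7,0.5]
    - [-25,4.5,0.5]
    - [-28.5,5.1,0.5]
    - [-30.5,5.4,0.5]
    - [-31.2,5.5,0.5]
    - [-31.2,5.5,0.5]
    - [-31.2,5.5,0.5]
    - [-31.2,5.5,0.5]
  dr:
    - [0,0,0]
    - [0,0,0]
    - [0,0,0]
    - [0,0,0]
    - [0,0,0]
    - [0,0,0]
    - [0,0,0]
    - [0,0,0]
    - [0,0,0]
    - [0,0,0]
    - [0,0,0]
    - [0,0,0]
  gripper: [0.9,0.9,0.9,0.9,0.9,0.9,0.9,0.9,0.9,0.9,0.9,0.9]

```text
time: 49.7
tcp_pos: [0.5703, -0.2773, 0.1703]
tcp_rot: [0.696, 0.718, 0.0, -0.0]
wrist_force: [-1.3, -0.2, -0.1]
opening: 0.899
```

```bash
python3 plan.py .5708 -.2787 .03 1.8
```

```text
t 49.7 p [ 0.5703 -0.2773  0.1703] jaw deg 1.85 tilt [-0.0003  0.0005] open 0.899 F [-1.3 -0.2 -0.1]
(0.5708, -0.2787, 0.03, 1.8) xyz cm [-0.15  0.05 14.03] dr [-0.    -0.     0.001]
```

Emit:
drive_tool:
  xyz:
    - [0,0,2]
    - [-0.1,0,6]
    - [-0.1,0,10]
    - [-0.1,0,12.8]
    - [-0.1,0,13.9]
    - [-0.1,0,14.1]
    - [-0.1,0,14.1]
    - [-0.1,0,14.1]
  dr:
    - [0,0,0]
    - [0,0,0]
    - [0,0,0]
    - [0,0,0]
    - [0,0,0]
    - [0,0,0]
    - [0,0,0]
    - [0,0,0]
  gripper: [0.9,0.9,0.9,0.9,0.9,0.9,0.9,0.9]

```text
time: 50.5
tcp_pos: [0.572, -0.2805, 0.032]
tcp_rot: [0.696, 0.718, 0.0, 0.002]
wrist_force: [0.0, 0.2, -0.2]
opening: 0.899
```

Emit:
drive_tool:
  xyz:
    - [0,0,0]
    - [0,0,0]
    - [0,0,0]
    - [0,0,0]
    - [0,0,0]
    - [0,0,0]
    - [0,0,0]
  dr:
    - [0,0,0]
    - [0,0,0]
    - [0,0,0]
    - [0,0,0]
    - [0,0,0]
    - [0,0,0]
    - [0,0,0]
  gripper: [0.4,0.4,0.4,0.4,0.4,0.4,0.4]
  squeeze: 15

```text
time: 51.2
tcp_pos: [0.5704, -0.2798, 0.0295]
tcp_rot: [0.696, 0.718, 0.0, 0.0]
wrist_force: [-0.1, 0.7, 0.6]
opening: 0.546
```

Emit:
drive_tool:
  xyz:
    - [0,0,-1]
    - [0,0,-3]
    - [0,0,-6]
    - [0,0,-9]
    - [0,0,-11]
    - [0,0,-12]
    - [0,0,-12]
    - [0,0,-12]
  dr:
    - [0,0,0]
    - [0,0,0]
    - [0,0,0]
    - [0,0,0]
    - [0,0,0]
    - [0,0,0]
    - [0,0,0]
    - [0,0,0]
  gripper: [0.4,0.4,0.4,0.4,0.4,0.4,0.4,0.4]

```text
time: 52.0
tcp_pos: [0.5698, -0.2795, 0.1483]
tcp_rot: [0.696, 0.718, -0.0, -0.001]
wrist_force: [0.1, -0.3, -1.3]
opening: 0.549
```

```bash
python3 plan.py .503 -.0455 .15 1.8
```

```text
t 52.0 p [ 0.5698 -0.2795  0.1483] jaw deg 1.77 tilt [-0.0012  0.0007] open 0.549 F [ 0.1 -0.3 -1.3]
(0.503, -0.0455, 0.15, 1.8) xyz cm [23.59 -5.95 -0.14] dr [-0.001 -0.001 -0.   ]
```

Emit:
drive_tool:
  xyz:
    - [1,-0.3,0]
    - [3.5,-0.9,0]
    - [7,-1.8,0]
    - [11,-2.8,0]
    - [15,-3.8,0]
    - [19,-4.8,0]
    - [21.8,-5.5,0]
    - [23.1,-5.9,0]
    - [23.5,-5.9,0]
    - [23.5,-5.9,0]
    - [23.5,-5.9,0]
    - [23.5,-5.9,0]
  dr:
    - [0,0,0]
    - [0,0,0]
    - [0,0,0]
    - [0,0,0]
    - [0,0,0]
    - [0,0,0]
    - [0,0,0]
    - [0,0,0]
    - [0,0,0]
    - [0,0,0]
    - [0,0,0]
    - [0,0,0]
  gripper: [0.4,0.4,0.4,0.4,0.4,0.4,0.4,0.4,0.4,0.4,0.4,0.4]

```text
time: 53.2
tcp_pos: [0.5043, -0.0478, 0.1493]
tcp_rot: [0.697, 0.718, -0.0, 0.0]
wrist_force: [0.1, 0.4, -2.5]
opening: 0.543
```

```bash
python3 plan.py .503 -.0466 .0305 1.8
```

```text
t 53.2 p [ 0.5043 -0.0478  0.1493] jaw deg 1.7 tilt [-0.0002 -0.0002] open 0.543 F [ 0.1  0.4 -2.5]
(0.503, -0.0466, 0.0305, 1.8) xyz cm [ 0.13 -0.12 11.88] dr [-0.     0.    -0.002]
```

Emit:
drive_tool:
  xyz:
    - [0.05,-0.05,1]
    - [0.1,-0.1,4]
    - [0.1,-0.1,7.5]
    - [0.1,-0.1,10]
    - [0.1,-0.1,11.3]
    - [0.1,-0.1,11.7]
    - [0.1,-0.1,11.8]
    - [0.1,-0.1,11.8]
    - [0.1,-0.1,11.8]
    - [0.1,-0.1,11.8]
  dr:
    - [0,0,0]
    - [0,0,0]
    - [0,0,0]
    - [0,0,0]
    - [0,0,0]
    - [0,0,0]
    - [0,0,0]
    - [0,0,0]
    - [0,0,0]
    - [0,0,0]
  gripper: [0.4,0.4,0.4,0.4,0.4,0.4,0.4,0.4,0.4,0.4]

```text
time: 54.2
tcp_pos: [0.504, -0.0459, 0.0326]
tcp_rot: [0.696, 0.718, 0.001, 0.001]
wrist_force: [-0.7, 0.1, -1.3]
opening: 0.548
```

```bash
python3 plan.py .503 -.0466 .0295 1.8
```

```text
t 54.2 p [ 0.504  -0.0459  0.0326] jaw deg 1.78 tilt [ 0.002  -0.0004] open 0.548 F [-0.7  0.1 -1.3]
(0.503, -0.0466, 0.0295, 1.8) xyz cm [-0.06 -0.1   0.31] dr [ 0.002  0.    -0.   ]
```

Emit:
drive_tool:
  xyz:
    - [-0.05,0,0.1]
    - [-0.05,0,0.2]
    - [-0.05,0,0.2]
    - [-0.05,0,0.2]
  dr:
    - [0,0,0]
    - [0,0,0]
    - [0,0,0]
    - [0,0,0]
  gripper: [0.4,0.4,0.4,0.4]

```text
time: 54.6
tcp_pos: [0.5031, -0.0463, 0.0295]
tcp_rot: [0.696, 0.718, 0.0, 0.0]
wrist_force: [0.6, 0.9, -1.7]
opening: 0.546
```

Emit:
drive_tool:
  xyz:
    - [0,0,0.05]
    - [0,0,0.05]
    - [0,0,0.05]
    - [0,0,0.05]
    - [0,0,0.05]
    - [0,0,0.05]
    - [0,0,-1]
    - [0,0,-4]
    - [0,0,-8]
    - [0,0,-12]
    - [0,0,-15]
    - [0,0,-15]
  dr:
    - [0,0,0]
    - [0,0,0]
    - [0,0,0]
    - [0,0,0]
    - [0,0,0]
    - [0,0,0]
    - [0,0,0]
    - [0,0,0]
    - [0,0,0]
    - [0,0,0]
    - [0,0,0]
    - [0,0,0]
  gripper: [0.4,0.4,0.9,0.9,0.9,0.9,0.9,0.9,0.9,0.9,0.9,0.9]

```text
time: 55.8
tcp_pos: [0.5063, -0.0469, 0.1861]
tcp_rot: [0.696, 0.718, 0.003, 0.004]
wrist_force: [-0.0, -0.1, 0.7]
opening: 0.897
```

Emit:
drive_tool:
  xyz:
    - [0,-1,-2]
    - [0,-4,-5]
    - [0,-8,-6]
    - [-4,-11,-7]
    - [-8,-13,-8]
    - [-12,-13,-8]
    - [-17,-13,-8]
    - [-21,-13,-8]
    - [-25,-13,-8]
    - [-27,-13,-8]
    - [-27,-13,-8]
  dr:
    - [0,0,0]
    - [0,0,0]
    - [0,0,0]
    - [0,0,0]
    - [0,0,0]
    - [0,0,0]
    - [0,0,0]
    - [0,0,0]
    - [0,0,0]
    - [0,0,0]
    - [0,0,0]
  gripper: [1,1,1,1,1,1,1,1,1,1,1]

```text
time: 56.9
tcp_pos: [0.3806, -0.322, 0.2583]
tcp_rot: [0.697, 0.717, -0.0, -0.001]
wrist_force: [-0.4, 0.9, -0.4]
opening: 1.003
```

```bash
python3 - <<'E'
from h import *
for n in('scene','top'):
    b=bot.capture(n)[:,:,::-1];cv2.imwrite(f'pics/{n}F.png',b)
a=cv2.imread('pics/top0.png')[130:260,180:320];b=cv2.imread('pics/topF.png')[130:260,180:320]
cv2.imwrite('pics/topFc.png',cv2.resize(np.hstack([cv2.imread('pics/topF.png')[130:320,95:320]]),None,fx=3.5,fy=3.1))
E
```

```text
(no output)
```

View pics/sceneF.png

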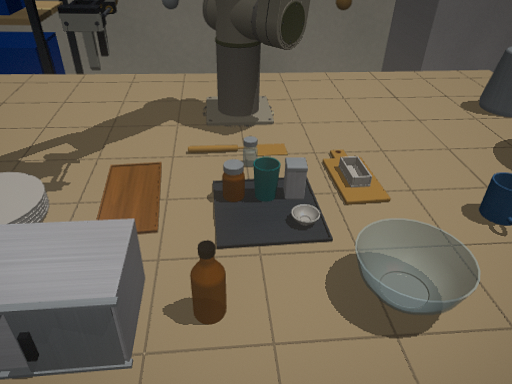

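View pics/topF.png

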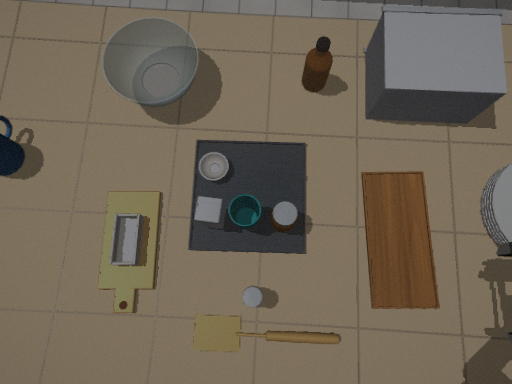

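```bash
python3 - <<'E'
from h import *
m=bot.camera_model('top');a=cv2.imread('pics/top0.png');b=cv2.imread('pics/topF.png')
# shifts of lids vs start (template match, subpixel)
for n,(x0,y0,x1,y1) in dict(tin=(195,194,224,222),cup=(228,193,263,227),jar=(272,201,299,232),round=(198,152,231,183)).items():
    A=cv2.cvtColor(a,cv2.COLOR_BGR2GRAY)[y0:y1,x0:x1].astype(np.float32);B=cv2.cvtColor(b,cv2.COLOR_BGR2GRAY)[y0:y1,x0:x1].astype(np.float32)
    s,r=cv2.phaseCorrelate(A,B,cv2.createHanningWindow((x1-x0,y1-y0),cv2.CV_32F));z=.094 if n!='round' else .028
    c=np.array([(x0+x1)/2,(y0+y1)/2]);d=cast(m,[c+s],z)-cast(m,[c],z);print(n,np.round(s,2),'mm',(d[0,:2]*1000).round(1),round(r,2))
c=b[180:320,95:170];cv2.imwrite('pics/bF.png',cv2.resize(cv2.convertScaleAbs(c,alpha=1.4),None,fx=5,fy=4.2,interpolation=cv2.INTER_CUBIC))
hsv=cv2.cvtColor(b,cv2.COLOR_BGR2HSV);k=((hsv[...,1]<45)).astype(np.uint8);k[:205]=0;k[275:]=0;k[:,:105]=0;k[:,155:]=0
q=max(cv2.findContours(k,0,cv2.CHAIN_APPROX_NONE)[0],key=cv2.contourArea).reshape(-1,2)
print(cv2.minAreaRect(cast(m,q,.042)[:,:2].astype(np.float32)*1000), q.min(0),q.max(0))
E
```

```text
tin [-0.36  0.28] mm [-0.6  0.6] 0.96
cup [-0.65  0.45] mm [-0.9  1.2] 1.02
jar [ 0.31 -0.  ] mm [ 0.  -0.6] 1.05
round [-0.14  0.06] mm [-0.1  0.3] 0.93
((443.05908203125, 263.3328552246094), (98.3873062133789, 58.23029708862305), 2.4429666996002197) [109 214] [143 264]
```

View pics/bF.png

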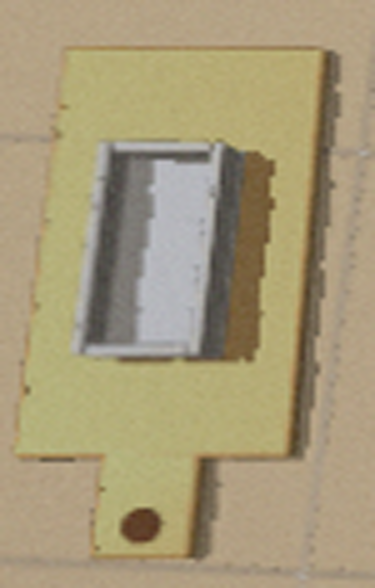

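All back within about 1.5 mm of where they started, and the dish is within about 2 mm of the board's middle. Handing in.

```bash
python3 -c "
from workcell import bot
print(bot.get_state()['time'],bot.get_state()['wrist_force']);print(bot.sign_off())"
```

```text
57.0 [0.38760145 0.18403325 0.17446117]
the job is handed in; nothing more can be done
None
```

The job is done and handed in at 57.0 s. I set the jar, cup and tin aside on the wooden tray and put the oblong dish in the middle of the bamboo board. Then I put the tin, cup and jar back where they had stood.

**Last checks, from the final top and scene pictures:**
- **Cup, jar and tin:** all upright, shifted from their starting spots by about 0.8 mm (tin), 1.5 mm (cup) and 0.6 mm (jar).
- **Round dish:** moved 0.3 mm or less, which is within measuring noise.
- **Oblong dish:** centre at about (0.443, 0.267), against the board's (0.445, 0.268), and turned within about 0.5° of it. The dish mask came out 58 mm wide because it caught a side wall, so I took the centre from the rim edge instead.
- **Gripper:** clear of everything, with about zero wrist force. The highest force I read was about 11 N, when setting the dish down.

**What disagreed:**
- **Finger length:** the finger tips end about 25–30 mm above the reported tool point. My first try at the dish therefore closed above its rim without touching it. I saw this in the pictures, went lower and gripped it.
- **Tin grip:** because of the same offset, the tin was held by its lid. It read 48 mm across instead of 46 mm, and it held firmly.

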